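Load the measuring machine and crank its table in under the probe

TASK

The probe has just been qualified and a batch of valve blocks is waiting. Take the reference sphere off the slide table and stand it upright on its white parking plate, and lay every valve block upright in a marked bay of its own between the rails, its long side along the row and clear of the red lines; then fit the crank on the square shaft and wind it clockwise until the loaded table is fully in under the probe. Finish with the crank taken off and laid back on its green mat, handle up, everything on the bench that is not part of the job left where it is and the probe not touched.

Things in the scene. Friction and masses are not known exactly. Their poses are not given: they have to be found in the camera images.
- bay1 (a point): Centre of the first of four bays, on the upper surface of the silver slide table (302 mm long in y, 100 mm wide in x, surface 85 mm above the bench). Frame: y along the row towards bay4, z up; moves with the table. Bays lie between two dark rails (6 mm high, 8 mm wide, inner faces 48 mm apart, full length) and are parted only by flat red lines 74 mm apart.
- bay2 (a point): Centre of bay 2 on the table's upper surface, 74 mm further along y than bay1; same frame.
- bay3 (a point): Centre of bay 3 on the table's upper surface, 74 mm further along y than bay2; same frame.
- bay4 (a point): Centre of bay 4 on the table's upper surface, 74 mm further along y than bay3; same frame.
- carriage (a joint): Slide table position in m along the bays' +y: 0 = loading position (at the start), 0.100 = fully in under the probe, at its end stop. Only turning the square shaft moves it, 25 mm per turn (four full turns); it stays where it is left. It cannot be pushed.
- drive (a joint): Angle of the square shaft in rad, growing clockwise as seen from above: 0 at the start, 25.13 when the slide table is fully in. Needs about 0.25 N m (3.5 N at the crank handle); no spring.
- machine: The measuring machine, fixed, its y along the row. Origin at bench level below the middle of the table's loading position. Granite base x -90 to 130, y -290 to 400 mm, 40 mm high. The probe (44 mm diameter quill with thin stylus) hangs at x 0, y 255 mm, its tip 141 mm above the bench: blocks pass beneath it, the reference sphere would not. Column and beam: x -20 to 125, y 225 to 395 mm, 360 mm high.
- shaft_top (a point): Tip of the upright square steel shaft, on its axis, near the right front of the machine, 119 mm above the bench. 16 x 16 mm, sides along this frame's x and y (it turns with the shaft), z up. It stands 26 mm above a round shoulder (42 mm diameter, 8 mm above the grey gearbox of 80 x 90 mm); the top 8 mm taper to 10 mm square. A crank turning here clears the loaded table.
- crank_hub (a point): Removable crank: centre of its dark square hub (32 x 32 mm, 48 mm tall, lowest 14 mm widened to 44 x 44), half-way up. Square socket below, 18.4 mm wide, 28 mm deep, sides parallel to the hub's; fits in any quarter turn. Seated, its underside is on the shaft's shoulder, this point 2 mm below shaft_top. Flat arm, 36 mm wide, 14 mm thick, flush below, reaches 84 mm along +x; z up. 0.45 kg.
- crank_handle (a point): Middle of the crank's upright red handle, 70 mm from the hub's axis along +x: 26 mm diameter, 52 mm long, standing from 19 to 71 mm above the crank's underside (this point at 45 mm). It revolves freely on its spindle.
- mat: Green mat for the crank, fixed to the bench, 220 (x) by 200 (y) mm, 3 mm thick; origin at the centre of its underside.
- sphere_stem (a point): Reference sphere: middle of its black upright stem (22 mm diameter, 52 mm long, from 30 to 82 mm above the underside; this point at 55.5 mm). White foot 44 x 44 x 30 mm, sides along the frame's x and y; white ball 25 mm diameter on top, 111 mm in all; 0.5 kg, low centre of mass. At the start it stands upright on the slide table between the rails.
- park_plate: White round parking plate for the reference sphere, fixed to the bench: 110 mm diameter, 10 mm thick; origin at the centre of its underside.
- block1_mid (a point): Valve block: bright aluminium block with dark ports, 40 mm (x) by 60 mm (y) by 40 mm tall, about 0.25 kg; the point is its centre, 20 mm above its underside; z up. Between two and four of them wait on the bench in front of the machine, with other yaw each.
- block2_mid (a point): Another valve block, the same (None if absent).
- block3_mid (a point): Another valve block, the same (None if absent).
- block4_mid (a point): Another valve block, the same (None if absent).
- calculator: Bystander: black pocket calculator lying flat, 80 x 140 x 14 mm; origin at the centre of its underside.
- caliper: Bystander: digital caliper lying flat, steel with black slide, 190 mm long; origin at the centre of its underside.
- gauge_case: Bystander: closed wooden gauge-block case, 100 x 150 x 45 mm; origin at the centre of its underside.
- air_can: Bystander: upright blue spray can with red cap, 54 mm diameter, 190 mm tall; origin at the centre of its underside.
- plug_gauge: Bystander: upright plug gauge, dark steel foot 32 mm diameter, brass top, 95 mm tall; origin at the centre of its underside.
- tape_stand: Bystander: grey tape dispenser with a yellow roll, 60 x 150 x 86 mm; origin at the centre of its underside.
There are look-alikes about, which are no part of the job. Leave any blue or purple look-alike of the part that bears crank_hub alone.

How it is judged:
By the outcome, as a careful person would: the job done as asked, in the order asked, and still so for the second after the job is handed in, with the robot touching nothing.
Of block1, block2, block3, block4 only 2 to 4 are there at a start; the rules pass over those that are not, and their reading is None.
At some moment in a run one of crank may be knocked a few centimetres aside while the robot is not near it.
Once in a run the grip may slacken for a moment while it holds something.
It also fails if it takes over 210 s, if anything falls off the work surface, if the arm or the gripper's body presses on something with over 40 N, if the wrist force passes 120 N, or if a joint passes its speed limit or range.

ROBOT

A 6-joint arm with a two-finger parallel gripper is mounted at the origin on the work surface. World frame = base frame: x ahead of the robot, y to its left, z up, the work surface at z = 0. Lengths are in mm, angles in rad, forces in N, time in s.
With the tool pointing down it reaches from about 275 to 825 mm from the base axis. Payload 4.9 kg.
Tool frame: the origin (TCP) lies where the fingers leave the gripper's body, on its centre line; the fingertips stand 73 mm ahead of it and the grasp point (between the pads) lies 54 mm ahead of it; x points along the fingers, y is the direction in which the jaws open and shut, and the axes are right-handed (so a half turn about x gives the same grasp; the last joint's range is limited). The gripper opens to 85 mm and grips with 20 to 120 N. Pads are 22 mm wide; open, the fingers measure 114 mm over their backs; the gripper's body (76 mm by 85 mm) begins 54 mm behind the grasp point. The pads swing forward as they close: fully open they stand 13 mm farther back than shut.
Start: joints at [1.012, 0.326, -0.193, 1.052, 0, 1.437], TCP at [226.673, 501.137, 303.881] pointing down, gripper open.
Joint ranges: [-2.65, 2.65], [-0.97, 1.79], [-1.3, 1.35], [-1.93, 2.1], [-1.47, 1.37], [-3.14, 3.14]. Speed limits (rad/s): [2.57, 2.57, 3.14, 3.14, 3.14, 3.14].

INTERFACE

Orientations are given as [roll, pitch, yaw] about the fixed x, y, z axes, in that order (R = Rz(yaw) Ry(pitch) Rx(roll)).
In Python, from station import bot gives the robot as it stands.
- The arm moves only by the tool step_arm, never from a script. Its argument "plan" is text: rows parted by semicolons, each of 7 numbers parted by spaces: the shift along the tool's x, y, z in cm, then the turn, a rotation vector about the tool's x, y, z in degrees, then the closure in counts, from 0 (fully open) to 255 (shut). A call has 1 to 10 rows; each row shifts and turns the commanded pose from where the row before left it, along the tool's axes as they then stand; what a row does not reach is not made up. A row lasts 1/12 s, in which the tool goes at most 41.7 mm and 7.16 degrees, less where a joint would pass 70% of its speed; a pose out of reach is approached as far as the arm can. A call with a gripper value outside its range is refused whole. The fingers move at their own pace and stop on an object; the grip force is fixed at half the most. Time passes only in rows, so rows that do not move let the fingers close. It gives the time, the measured TCP pose, the force and the opening at its end, in the units of the state.
- bot.get_state(): the state, without advancing time (a new reading comes with each control period).
- bot.get_image(name): name is "scene" or "side" or "wrist"; returns a dict with "pixels" (384x512x3 uint8, red, green, blue), "vertical_fov" (degrees; the focal length in pixels is half the picture's height over the tangent of half this angle, whatever the lens; pixels are square), "cx", "cy" (the principal point, pixels), "k1" (the pictures are not rectified: a ray, as slopes to the right and down, at radius r is drawn at 1 + k1 r^2 times it, then the intrinsics apply), "xyz" and "orientation" of the camera in the world; the wrist camera has in their place "hand_eye" (4x4, takes a point from camera to tool coordinates, whose origin is the TCP and whose axes are the tool frame's). Camera axes: x right, y down, z forward; pixel columns grow to the right and rows downward; lengths in mm; the calibration is good to about 2 mm. A picture is of the moment at which its call begins: read the wrist's pose just before it. There is no depth.
- bot.hand_in(): hands the job in, once; it reports no verdict.
Trained networks look in the newest picture that a camera, given by its name, has taken for a name from the list of things; names that differ only in an ending like _2 or _b are one class to them, and where a whole thing is asked for, a point or a joint stands for the part that bears it (a point fixed in the world has none). Each returns a list of dicts, best first, with "confidence" (0 to 1); they miss things now and then, are a little off and sometimes report something else, mostly with a low value. They report only what shows in the picture. A call takes as long as a camera call. They do not tell look-alikes from the thing itself.
- bot.search_frame(camera, name): "bbox" ([left, top, width, height] in pixels, round what is visible of it).
- bot.trace(camera, name): "region" (384x512 bool, what is visible of it) and "bbox" ([left, top, width, height] in pixels, round what is visible of it).
- bot.landmark_of(camera, name): "position" ([column, row] in pixels: a listed point, or the origin of a listed thing).
The state is a dict: "clock": time; "joint_positions": joint angles; "joint_velocities": joint speeds; "tau": joint torques, N m; "position": TCP position; "eef_rot": TCP orientation; "force": force on the tool from outside, world axes, zero at the start; "ft_torque": the same for the moment, N m; "finger_gap": finger opening in mm.
Only numpy, scipy, OpenCV 4.12 (cv2) and the standard library are available. Lean on these libraries where they do the work, as an engineer would, in place of code of your own. Each camera call takes 0.05 s, during which the arm holds its last target. There are 200 camera calls.

## Working session

There is one attempt and no reset: what is moved stays moved. The work goes in short steps, Python scripts to look and compute and a tool call to move; the robot and the scene stay as the last step left them, time stands still between calls to the robot, and variables do not carry over. Pictures are saved under pics/ and viewed, about 12 in all and at most 16, crops included, and the job is handed in when it is done.

Besides the shell and the picture viewer there is one more tool, called after "Request:" in YAML: its name, and indented under it one key for each argument. step_arm: Moves the arm, as the interface text tells. Its arguments: {"type":"object","properties":{"plan":{"type":"string"}},"required":["plan"]}

```bash
ls; mkdir -p pics; python3 - <<'E'
from station import bot
import cv2
print(bot.get_state())
for n in ("scene","side","wrist"):
    im=bot.get_image(n); cv2.imwrite(f"pics/a_{n}.png",cv2.resize(im["pixels"][:,:,::-1],(800,600)))
    print(n,{k:v for k,v in im.items() if k!="pixels"})
E
```

```text
pics
{'clock': 0.0, 'joint_positions': array([ 1.01181766e+00,  3.26916681e-01, -1.93593755e-01,  1.05200651e+00,
        7.55583450e-06,  1.43658173e+00]), 'joint_velocities': array([ 4.17469471e-04,  2.63561808e-04, -1.71477460e-03, -3.04517636e-04,
       -8.08464286e-04, -2.28342080e-05]), 'tau': array([ 2.21786058e-04, -4.43394864e+01,  2.62442207e+01,  1.51890720e-02,
       -3.78579932e-05, -2.54992933e-06]), 'position': array([226.40527467, 500.73013166, 303.11279815]), 'eef_rot': array([-1.70940223,  1.56907569, -2.13416631]), 'force': array([-0.79481298, -1.07544293,  0.84277346]), 'ft_torque': array([0.01357571, 0.00912743, 0.0241668 ]), 'finger_gap': 84.9125586524806}
scene {'vertical_fov': 43.24810612056837, 'cx': 258.19220273147846, 'cy': 191.48081720001025, 'k1': -0.05915633507892304, 'xyz': array([1241.2315348 , 1263.81372208, 1285.46262131]), 'orientation': array([-2.23050059,  0.00997764,  2.57391581])}
side {'vertical_fov': 49.61516695824555, 'cx': 261.54395195391845, 'cy': 186.3021236355043, 'k1': 0.012384285272156922, 'xyz': array([  24.93659322, -994.55588194, 1411.73644281]), 'orientation': array([-2.45899508, -0.01085924, -0.39061108])}
wrist {'vertical_fov': 62.489401608516864, 'cx': 257.2323283799483, 'cy': 192.10767473063282, 'k1': -0.03629514820145319, 'hand_eye': array([[ 3.01526525e-04, -2.82418351e-01,  9.59291293e-01,
        -7.07151785e+01],
       [ 9.99999952e-01,  1.53668319e-04, -2.69081727e-04,
         9.83332881e-01],
       [-7.14190630e-05,  9.59291328e-01,  2.82418384e-01,
        -7.12188090e+01],
       [ 0.00000000e+00,  0.00000000e+00,  0.00000000e+00,
         1.00000000e+00]])}
```

View pics/a_scene.png

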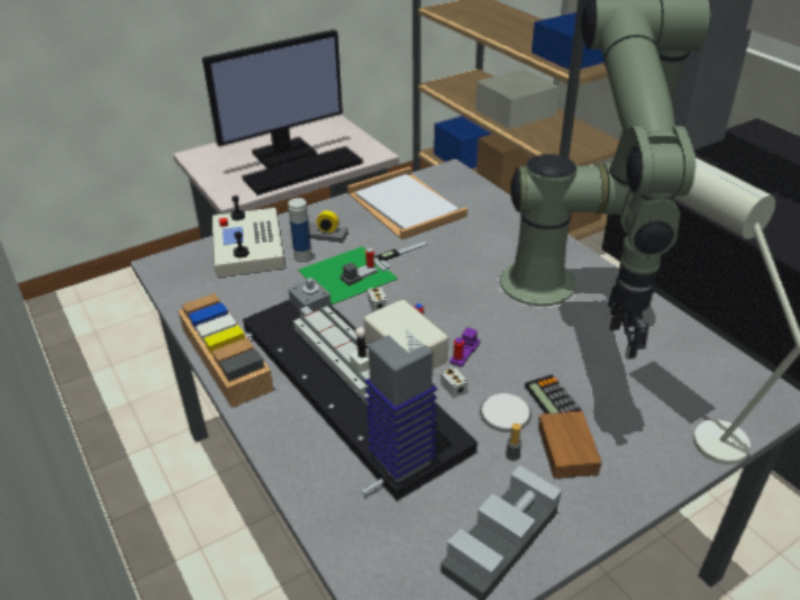

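View pics/a_side.png

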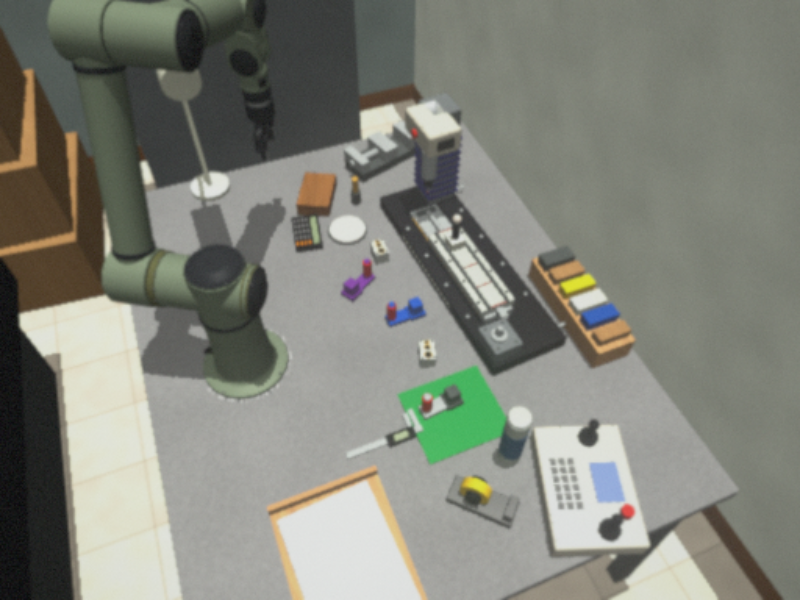

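```bash
cat > h.py <<'E'
from station import bot
import numpy as np, cv2
from scipy.spatial.transform import Rotation as R
def rot(e): return R.from_euler('xyz',e).as_matrix()
class Cam:
    def __init__(s,name):
        st=bot.get_state(); im=bot.get_image(name); s.name=name; s.im=im; s.px=im["pixels"]
        s.f=192/np.tan(np.radians(im["vertical_fov"])/2)
        if name=="wrist":
            T=np.eye(4); T[:3,:3]=rot(st["eef_rot"]); T[:3,3]=st["position"]; T=T@im["hand_eye"]
            s.R=T[:3,:3]; s.t=T[:3,3]
        else: s.R=rot(im["orientation"]); s.t=np.array(im["xyz"])
    def ray(s,p):
        d=(np.array(p,float)-[s.im["cx"],s.im["cy"]])/s.f; u=d.copy()
        for _ in range(8): u=d/(1+s.im["k1"]*(u@u))
        return s.R@np.array([u[0],u[1],1.])
    def at(s,p,z):
        r=s.ray(p); return s.t+r*(z-s.t[2])/r[2]
    def proj(s,P):
        q=s.R.T@(np.array(P,float)-s.t); u=q[:2]/q[2]; u=u*(1+s.im["k1"]*(u@u))
        return u*s.f+[s.im["cx"],s.im["cy"]]
    def save(s,fn,box=None,k=1):
        p=s.px[:,:,::-1]
        if box: x,y,w,h=box; p=p[y:y+h,x:x+w]
        cv2.imwrite(fn,cv2.resize(p,None,fx=k,fy=k,interpolation=cv2.INTER_CUBIC))
def err(): pass
E
python3 - <<'E'
from h import *
Z=dict(bay1=85,bay2=85,bay3=85,bay4=85,machine=0,shaft_top=119,crank_hub=27,crank_handle=48,mat=0,sphere_stem=140.5,park_plate=0,block1_mid=20,calculator=0,caliper=0,gauge_case=0,air_can=0,plug_gauge=0,tape_stand=0)
C={n:Cam(n) for n in("side","scene")}
for k,z in Z.items():
    for n,c in C.items():
        print(k,n,[(round(d["confidence"],2),np.round(d["position"]).astype(int).tolist(),np.round(c.at(d["position"],z)[:2]).astype(int).tolist()) for d in bot.landmark_of(n,k)[:6]])
E
```

```text
bay1 side [(0.94, [295, 162], [633, 67]), (0.92, [307, 174], [651, -12]), (0.84, [287, 152], [627, 135]), (0.74, [315, 187], [651, -87]), (0.65, [320, 210], [619, -199])]
bay1 scene [(0.98, [225, 224], [632, 53]), (0.91, [213, 215], [642, -16]), (0.75, [204, 205], [642, -90]), (0.69, [238, 236], [621, 132])]
bay2 side [(0.94, [295, 162], [633, 67]), (0.92, [307, 174], [651, -12]), (0.84, [287, 152], [627, 135]), (0.74, [315, 187], [651, -87]), (0.65, [320, 210], [619, -199])]
bay2 scene [(0.98, [225, 224], [632, 53]), (0.91, [213, 215], [642, -16]), (0.75, [204, 205], [642, -90]), (0.69, [238, 236], [621, 132])]
bay3 side [(0.94, [295, 162], [633, 67]), (0.92, [307, 174], [651, -12]), (0.84, [287, 152], [627, 135]), (0.74, [315, 187], [651, -87]), (0.65, [320, 210], [619, -199])]
bay3 scene [(0.98, [225, 224], [632, 53]), (0.91, [213, 215], [642, -16]), (0.75, [204, 205], [642, -90]), (0.69, [238, 236], [621, 132])]
bay4 side [(0.94, [295, 162], [633, 67]), (0.92, [307, 174], [651, -12]), (0.84, [287, 152], [627, 135]), (0.74, [315, 187], [651, -87]), (0.65, [320, 210], [619, -199])]
[... 1418 characters left out ...]
 [279, 366]), (0.35, [236, 164], [334, -373])]
caliper side [(0.56, [254, 282], [278, -349]), (0.51, [198, 151], [279, 372]), (0.43, [293, 145], [712, 242])]
caliper scene [(0.73, [251, 161], [262, -356])]
gauge_case side []
gauge_case scene [(0.72, [363, 289], [355, 520]), (0.25, [240, 192], [431, -180])]
air_can side [(0.63, [323, 292], [494, -478])]
air_can scene [(0.73, [212, 214], [600, -120]), (0.66, [196, 167], [502, -456])]
plug_gauge side [(0.59, [230, 131], [466, 445]), (0.25, [275, 224], [454, -142])]
plug_gauge scene [(0.73, [328, 291], [458, 460]), (0.64, [227, 226], [587, -18])]
tape_stand side [(0.69, [304, 324], [380, -558])]
tape_stand scene [(0.88, [206, 148], [387, -579])]
```

```bash
cat >> h.py <<'E'
def pose():
    st=bot.get_state(); return np.array(st["position"]),rot(st["eef_rot"]),st
def go(x,y,zg,jaw=None,L=54):
    """print move in tool axes (cm) & turn about tool x (deg) so that grasp point is at x,y,zg with jaw dir at world angle jaw(deg); translation given for AFTER the turn"""
    p,Rm,st=pose(); 
    a=np.degrees(np.arctan2(Rm[1,1],Rm[0,1]))
    xd=np.array([0,0,-1.])
    # tilt fix
    ax=np.cross(Rm[:,0],xd); tf=np.degrees(Rm.T@ax)
    turn=0
    if jaw is not None:
        turn=-((jaw-a+90)%180-90)   # tool x is down
    print("now tcp",p.round(1),"jaw",round(a,2),"tilt fix(tool,deg)",tf.round(2),"q6",round(st["joint_positions"][5],2),"gap",round(st["finger_gap"],1),"F",np.round(st["force"],1),"t",round(st["clock"],2))
    R2=Rm@R.from_rotvec([np.radians(turn),0,0]).as_matrix()
    d=R2.T@(np.array([x,y,zg+L])-p)/10
    print("turn x",round(turn,1),"then shift cm",d.round(2)); return turn,d
E
python3 - <<'E'
from h import *
go(400,20,300)
p,Rm,_=pose(); print(Rm.round(3))
E
```

```text
now tcp [226.7 501.1 303.9] jaw 65.66 tilt fix(tool,deg) [0. 0. 0.] q6 1.44 gap 85.2 F [ 0.7 -0.5  0.7] t 2.05
turn x 0 then shift cm [ -5.01 -36.69  35.62]
[[ 0.     0.412  0.911]
 [-0.     0.911 -0.412]
 [-1.    -0.     0.   ]]
```

Request:
step_arm:
  plan: "-0.4 -2.9 2.8 0 0 0 0;-0.4 -2.9 2.8 0 0 0 0;-0.4 -2.9 2.8 0 0 0 0;-0.4 -2.9 2.8 0 0 0 0;-0.4 -2.9 2.8 0 0 0 0;-0.4 -2.9 2.8 0 0 0 0;-0.4 -2.9 2.8 0 0 0 0;-0.4 -2.9 2.8 0 0 0 0;-0.4 -2.9 2.8 0 0 0 0;-0.4 -2.9 2.8 0 0 0 0"

```text
clock: 2.88
position: [362.4, 119.7, 344.4]
eef_rot: [0.609, 1.57, 0.185]
force: [0.9, 0.7, 0.5]
finger_gap: 85.3
```

Request:
step_arm:
  plan: "-0.4 -2.9 2.8 0 0 0 0;-0.4 -2.9 2.8 0 0 0 0;0 0 0 -6 0 0 0;0 0 0 -6 0 0 0;0 0 0 -6 0 0 0;0 0 0 -6.3 0 0 0;0 0 0 0 0 0 0;0 0 0 0 0 0 0"

```text
clock: 3.55
position: [389.4, 45.5, 352.0]
eef_rot: [-0.139, 1.571, -0.143]
force: [-0.2, -0.6, 0.6]
finger_gap: 85.4
```

```bash
python3 - <<'E'
from h import *
go(400,20,300,90)
c=Cam("wrist"); c.save("pics/w1.png",k=1.5)
print(c.t)
Z=dict(bay1=85,block1_mid=20,sphere_stem=140.5,park_plate=0,crank_hub=27,machine=0,shaft_top=119)
for k,z in Z.items():
    print(k,[(round(d["confidence"],2),np.round(d["position"]).astype(int).tolist(),np.round(c.at(d["position"],z)[:2]).astype(int).tolist()) for d in bot.landmark_of("wrist",k)[:6]])
E
```

```text
now tcp [389.4  45.5 352. ] jaw 89.8 tilt fix(tool,deg) [0.   0.01 0.  ] q6 -0.07 gap 85.4 F [-0.2 -0.6  0.6] t 3.55
turn x -0.2 then shift cm [-0.2  -2.55  1.06]
[318.47865471  46.3324246  422.66379475]
bay1 [(0.9, [325, 344], [626, 134]), (0.81, [158, 355], [643, -87]), (0.67, [263, 349], [633, 53]), (0.57, [207, 354], [641, -22])]
block1_mid [(0.77, [103, 191], [435, -160])]
sphere_stem [(0.21, [385, 196], [406, 166])]
park_plate [(0.71, [477, 158], [395, 348])]
crank_hub [(0.69, [217, 215], [467, -7]), (0.61, [321, 346], [682, 143]), (0.56, [313, 109], [330, 114])]
machine [(0.58, [246, 310], [637, 28])]
shaft_top []
```

View pics/w1.png

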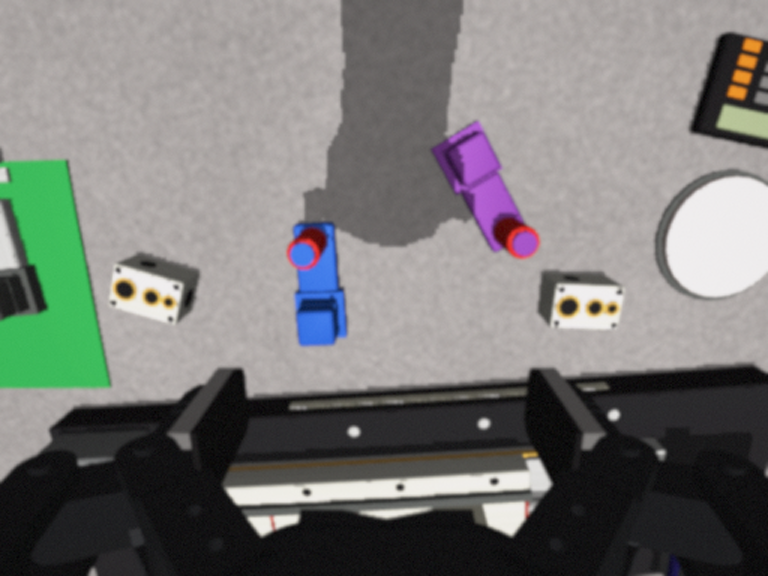

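Request:
step_arm:
  plan: "0 -0.7 3.5 0 0 0 0;0 -0.7 3.5 0 0 0 0;0 -0.7 3.5 0 0 0 0;0 -0.7 3.5 0 0 0 0;0 -0.7 3.5 0 0 0 0;0 0 0 0 0 0 0;0 0 0 0 0 0 0"

```text
clock: 4.53
position: [565.4, 10.1, 350.3]
eef_rot: [3.018, 1.569, 3.017]
force: [-0.0, 0.7, 0.1]
finger_gap: 85.5
```

```bash
python3 - <<'E'
from h import *
go(400,20,300,90)
c=Cam("wrist"); c.save("pics/w2.png",k=1.5)
Z=dict(bay1=85,sphere_stem=140.5,machine=0,shaft_top=119)
for k,z in Z.items():
    print(k,[(round(d["confidence"],2),np.round(d["position"]).astype(int).tolist(),np.round(c.at(d["position"],z)[:2]).astype(int).tolist()) for d in bot.landmark_of("wrist",k)[:6]])
E
```

```text
now tcp [565.4  10.1 350.3] jaw 89.91 tilt fix(tool,deg) [ 0.   -0.12 -0.02] q6 -0.11 gap 85.5 F [-0.   0.7  0.1] t 4.53
turn x -0.1 then shift cm [ -0.33   0.99 -16.54]
bay1 [(0.83, [170, 233], [642, -90]), (0.7, [296, 229], [637, 55]), (0.63, [232, 231], [639, -18])]
sphere_stem [(0.86, [357, 246], [632, 108])]
machine [(0.57, [265, 210], [644, 22])]
shaft_top [(0.71, [34, 209], [601, -219])]
```

View pics/w2.png

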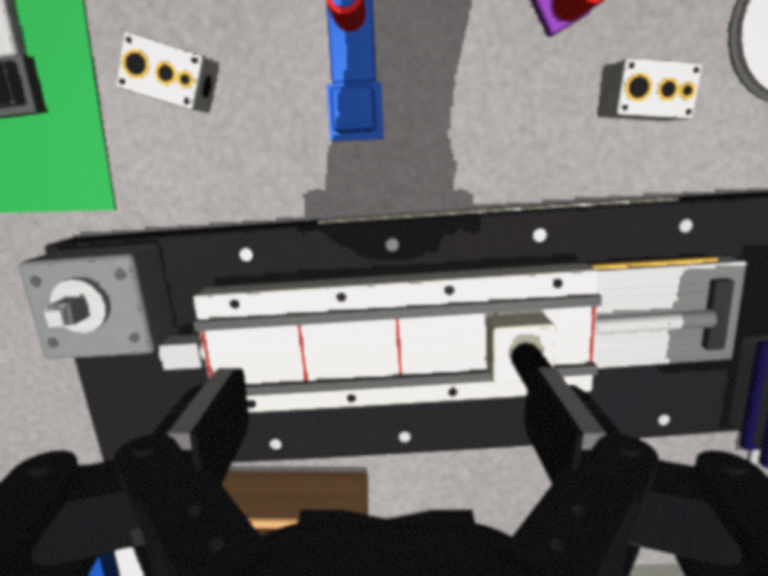

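```bash
python3 - <<'E'
from h import *
c=Cam("wrist"); np.save("w2.npy",c.px)
p=c.px.astype(int); red=((p[...,0]-p[...,1]>35)&(p[...,0]-p[...,2]>35)&(p[...,0]>90)).astype(np.uint8); red[:195]=0;red[262:]=0
n,l,s,ct=cv2.connectedComponentsWithStats(red,connectivity=8)
for i in range(1,n):
    if s[i][4]>12:
        ys,xs=np.nonzero(l==i); 
        k=np.polyfit(ys,xs,1); e=[(np.polyval(k,y),y) for y in (ys.min()-.5,ys.max()+.5)]
        print(s[i].tolist(),[c.at(q,85)[:2].round(1).tolist() for q in e])
# blocks
hsv=cv2.cvtColor(c.px,cv2.COLOR_RGB2HSV)
w=((hsv[...,2]>195)).astype(np.uint8); w[110:]=0
w=cv2.morphologyEx(w,cv2.MORPH_CLOSE,np.ones((9,9)))
n,l,s,ct=cv2.connectedComponentsWithStats(w)
for i in range(1,n):
    if s[i][4]>400:
        ys,xs=np.nonzero(l==i); P=np.array([c.at((x,y),40)[:2] for x,y in zip(xs,ys)],np.float32)
        print("blk",s[i].tolist(),np.round(np.array(cv2.minAreaRect(P)[0]),1),np.round(cv2.minAreaRect(P)[1],1),cv2.minAreaRect(P)[2])
# shaft/table edge hand points (1.5x)
for q,z,nm in [((195,296),85,"tbl edge"),((597,267),85,"tbl edge"),((205,379),85,'far rail foot L'),((490,366),85,'far foot R'),((49,312),119,'tip?'),((85,306),93,'shoulder')]:
    print(nm,c.at(np.array(q)/1.5,z)[:2].round(1))
c.save("pics/w2s.png",(0,150,240,120),3.3)
E
```

```text
[391, 205, 5, 37, 109] [[606.8, 166.9], [652.8, 169.6]]
[263, 213, 5, 38, 104] [[616.2, 18.7], [663.9, 21.8]]
[198, 217, 7, 38, 105] [[621.1, -55.3], [669.2, -52.3]]
[134, 221, 9, 31, 100] [[626.1, -129.8], [665.5, -127.3]]
blk [217, 0, 15, 94, 755] [437.  -25.8] [15.6 97.4] 88.20714569091797
blk [494, 0, 18, 61, 898] [415.6 288.8] [66.2 20. ] 11.08332347869873
blk [78, 23, 56, 50, 1765] [ 435.9 -160.1] [59.2 39.6] 72.6667709350586
blk [411, 41, 55, 39, 1655] [447.9 218.7] [59.5 39.3] 87.5571060180664
tbl edge [ 598.2 -131.9]
tbl edge [575.9 167.4]
far rail foot L [ 667.1 -131.9]
far foot R [655.6  92.9]
tip? [ 599.2 -221.5]
shoulder [ 603.5 -212.6]
```

View pics/w2s.png

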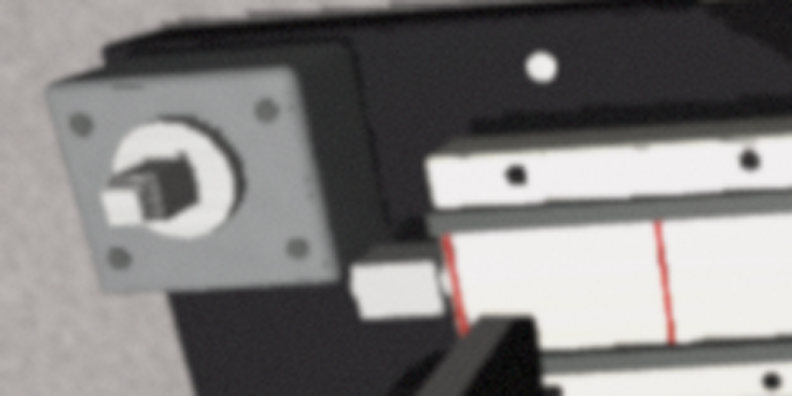

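Request:
step_arm:
  plan: "0 2.45 1.7 0 0 0 0;0 2.45 1.7 0 0 0 0;0 2.45 1.7 0 0 0 0;0 2.45 1.7 0 0 0 0;3 0 0 0 0 0 0;3 0 0 0 0 0 0;3 0 0 0 0 0 0;3 0 0 0 0 0 0;2.5 0 0 0 0 0 0;0 0 0 0 0 0 0"

```text
clock: 5.67
position: [628.7, 108.4, 201.9]
eef_rot: [-3.081, 1.562, -3.082]
force: [-1.2, -0.6, -0.4]
finger_gap: 85.4
```

```bash
python3 - <<'E'
from h import *
go(633.5,108,151,90)
c=Cam("wrist"); c.save("pics/w3.png",k=1.2)
for k,z in dict(sphere_stem=140.5,bay1=85).items():
    print(k,[(round(d["confidence"],2),np.round(d["position"]).astype(int).tolist(),np.round(c.at(d["position"],z)[:2]).astype(int).tolist()) for d in bot.landmark_of("wrist",k)[:6]])
E
```

```text
now tcp [628.7 108.4 201.9] jaw 89.98 tilt fix(tool,deg) [ 0.   -0.51  0.03] q6 0.06 gap 85.4 F [-1.2 -0.6 -0.4] t 5.67
turn x -0.0 then shift cm [-0.31 -0.04  0.47]
sphere_stem [(0.75, [254, 267], [633, 108])]
bay1 [(0.89, [292, 222], [632, 131]), (0.75, [173, 228], [636, 55])]
```

View pics/w3.png

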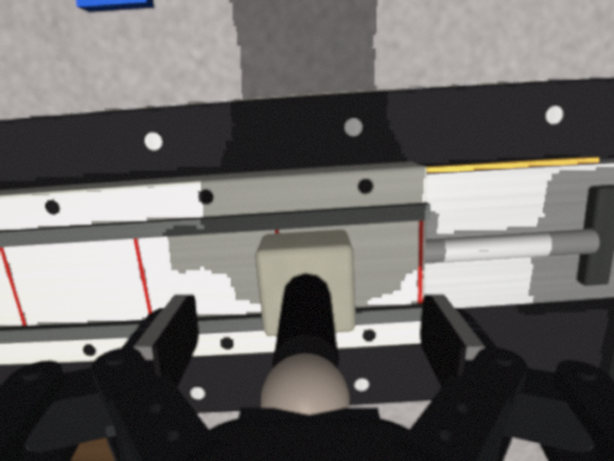

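Request:
step_arm:
  plan: "-0.2 0 0.4 0 0 0 0;0 0 0 0 0 0 255;0 0 0 0 0 0 255;0 0 0 0 0 0 255;0 0 0 0 0 0 255;0 0 0 0 0 0 255;0 0 0 0 0 0 255;0 0 0 0 0 0 255;0 0 0 0 0 0 255;0 0 0 0 0 0 255"

```text
clock: 6.65
position: [636.5, 108.2, 209.1]
eef_rot: [-1.253, 1.57, -1.254]
force: [-0.9, -1.4, 2.7]
finger_gap: 20.4
```

Request:
step_arm:
  plan: "-1 0 0 0 0 0 255;-2 0 0 0 0 0 255;-2.5 0 0 0 0 0 255;-2.5 0 0 0 0 0 255;-2 0 0 0 0 0 255;0 0 0 0 0 0 255"

```text
clock: 7.15
position: [637.9, 108.9, 313.4]
eef_rot: [0.169, 1.564, 0.168]
force: [1.5, 0.2, -3.4]
finger_gap: 20.5
```

```bash
python3 - <<'E'
from h import *
C={n:Cam(n) for n in("side","scene")}
for n,c in C.items():
    for k in ["park_plate","sphere_stem"]:
        for d in bot.trace(n,k)[:1]:
            ys,xs=np.nonzero(d["region"]); 
            P=np.array([c.at((x,y),10)[:2] for x,y in zip(xs,ys)]); print(n,k,d["confidence"],len(xs),d["bbox"],"ctr z10",((P.max(0)+P.min(0))/2).round(1),(P.max(0)-P.min(0)).round(1))
go(385,346,10+66+4,90)
E
```

```text
side park_plate 0.89 364 [212.3, 135.0, 21.6, 23.8] ctr z10 [391.4 342.7] [113.4 119.5]
side sphere_stem 0.61 118 [288.0, 123.8, 15.3, 18.1] ctr z10 [733.5 306.3] [ 62.2 117.8]
scene park_plate 0.76 622 [310.1, 248.6, 29.9, 27.0] ctr z10 [399.  355.7] [119.3 119.7]
scene sphere_stem 0.62 1370 [186.2, 197.2, 50.2, 56.2] ctr z10 [608.5 -47.6] [126.4 351.8]
now tcp [635.4 108.4 306.6] jaw 89.96 tilt fix(tool,deg) [ 0.   -0.23  0.  ] q6 0.06 gap 20.4 F [-0.7 -0.3 -4.8] t 7.45
turn x -0.0 then shift cm [ 17.35  23.76 -24.97]
```

Request:
step_arm:
  plan: "0 0 -3.5 0 0 0 255;0 0 -3.5 0 0 0 255;0 0 -3.5 0 0 0 255;0 0 -3.5 0 0 0 255;0 3.4 -1.45 0 0 0 255;0 3.4 -1.45 0 0 0 255;0 3.4 -1.45 0 0 0 255;0 3.4 -1.45 0 0 0 255;0 3.4 -1.45 0 0 0 255;0 3.4 -1.45 0 0 0 255"

```text
clock: 8.28
position: [408.1, 313.7, 308.0]
eef_rot: [-2.647, 1.569, -2.648]
force: [1.1, -0.1, -4.1]
finger_gap: 20.3
```

Request:
step_arm:
  plan: "0 3.4 -1.45 0 0 0 255;3 0 0 0 0 0 255;3 0 0 0 0 0 255;3 0 0 0 0 0 255;2 0 0 0 0 0 255;0 0 0 0 0 0 255;0 0 0 0 0 0 255"

```text
clock: 8.87
position: [394.0, 345.9, 197.5]
eef_rot: [-2.576, 1.567, -2.577]
force: [0.4, 0.0, -4.1]
finger_gap: 20.3
```

```bash
python3 - <<'E'
from h import *
c=Cam("wrist"); c.save("pics/w4.png",k=1.2)
for k,z in dict(sphere_stem=110,park_plate=10).items():
    print(k,[(round(d["confidence"],2),np.round(d["position"]).astype(int).tolist(),np.round(c.at(d["position"],z)[:2]).astype(int).tolist()) for d in bot.landmark_of("wrist",k)[:6]])
go(394,348,80.5,90)
E
```

```text
sphere_stem [(0.93, [258, 248], [401, 346])]
park_plate [(0.63, [262, 188], [395, 350]), (0.25, [107, 248], [452, 210])]
now tcp [396.1 347.2 200.4] jaw 89.95 tilt fix(tool,deg) [ 0.    0.13 -0.09] q6 0.58 gap 20.4 F [-0.4  0.1 -3.6] t 9.02
turn x -0.1 then shift cm [ 6.59  0.07 -0.23]
```

View pics/w4.png

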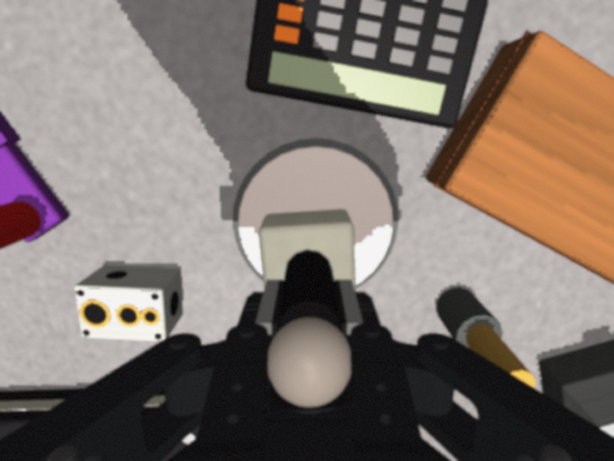

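Request:
step_arm:
  plan: "2 0.2 -0.1 0 0 0 255;2 0 0 0 0 0 255;1.5 0 0 0 0 0 255;0.5 0 0 0 0 0 255;0 0 0 0 0 0 255;0 0 0 0 0 0 255"

```text
clock: 9.52
position: [394.9, 349.0, 140.1]
eef_rot: [0.574, 1.569, 0.573]
force: [1.0, 1.1, -4.5]
finger_gap: 20.8
```

Request:
step_arm:
  plan: "0.2 0 0 0 0 0 255;0.2 0 0 0 0 0 255;0 0 0 0 0 0 255;0 0 0 0 0 0 255"

```text
clock: 9.85
position: [394.2, 348.7, 135.3]
eef_rot: [0.606, 1.57, 0.606]
force: [-0.9, -0.0, -4.5]
finger_gap: 20.1
```

Request:
step_arm:
  plan: "0.1 0 0 0 0 0 255;0.1 0 0 0 0 0 255;0 0 0 0 0 0 255;0 0 0 0 0 0 255"

```text
clock: 10.18
position: [394.3, 348.7, 134.0]
eef_rot: [0.458, 1.57, 0.458]
force: [-1.3, -2.1, 5.5]
finger_gap: 20.9
```

Request:
step_arm:
  plan: "0.1 0 0 0 0 0 255;0 0 0 0 0 0 255;0 0 0 0 0 0 255"

```text
clock: 10.43
position: [394.4, 348.7, 134.0]
eef_rot: [0.407, 1.569, 0.407]
force: [-4.3, -4.0, 14.3]
finger_gap: 20.9
```

Request:
step_arm:
  plan: "0 0 0 0 0 0 150;0 0 0 0 0 0 80;0 0 0 0 0 0 0;0 0 0 0 0 0 0;0 0 0 0 0 0 0;0 0 0 0 0 0 0;-2 0 0 0 0 0 0;-3.5 0 0 0 0 0 0;-3.5 0 0 0 0 0 0;-3 0 0 -7 0 0 0"

```text
clock: 11.27
position: [394.1, 348.6, 253.6]
eef_rot: [0.351, 1.571, 0.475]
force: [0.0, 0.4, 0.0]
finger_gap: 85.6
```

Request:
step_arm:
  plan: "0 -1 0 -7 0 0 0;0 -1 0 -7 0 0 0;0 -1 0 -7 0 0 0;0 -1 0 -7 0 0 0;0 -1 0 -7 0 0 0;0 -1 0 -7 0 0 0;0 -1 0 -7 0 0 0;0 0 0 -7 0 0 0;0 0 0 -7 0 0 0;0 0 0 -7 0 0 0"

```text
clock: 12.1
position: [426.1, 288.4, 251.7]
eef_rot: [2.092, 1.57, -2.843]
force: [-0.2, -0.1, -0.5]
finger_gap: 85.5
```

```bash
python3 - <<'E'
from h import *
go(447.9,218.7,28+60,177.6)
go(447.9,158,88,177.6)
E
```

```text
now tcp [426.1 288.4 251.7] jaw 167.28 tilt fix(tool,deg) [ 0.   -0.01 -0.02] q6 -0.9 gap 85.5 F [-0.2 -0.1 -0.5] t 12.1
turn x -10.3 then shift cm [10.97 -2.48 -6.87]
now tcp [426.1 288.4 251.7] jaw 167.28 tilt fix(tool,deg) [ 0.   -0.01 -0.02] q6 -0.9 gap 85.5 F [-0.2 -0.1 -0.5] t 12.1
turn x -10.3 then shift cm [ 10.97  -2.73 -12.93]
```

Request:
step_arm:
  plan: "0 0 0 -5.2 0 0 0;0 0 0 -5.1 0 0 0;0 -1.2 -3.5 0 0 0 0;0 -1.3 -3.4 0 0 0 0;3.5 0 0 0 0 0 0;3.5 0 0 0 0 0 0;3.5 0 0 0 0 0 0;3.5 0 0 0 0 0 0;2 0 0 0 0 0 0;0 0 0 0 0 0 0"

```text
clock: 12.93
position: [444.6, 217.3, 87.9]
eef_rot: [1.927, 1.563, -2.834]
force: [-1.3, -0.8, -0.2]
finger_gap: 85.4
```

```bash
python3 - <<'E'
from h import *
go(447.9,218.7,28,177.6)
E
```

```text
now tcp [444.6 217.3  87.9] jaw 177.24 tilt fix(tool,deg) [ 0.   -0.16 -0.43] q6 -1.22 gap 85.4 F [-1.3 -0.8 -0.2] t 12.93
turn x -0.4 then shift cm [ 0.58 -0.33  0.15]
```

Request:
step_arm:
  plan: "0 0 0 0 0 0 0;0 -0.1 0 0 0 0 255;0 0 0 0 0 0 255;0 0 0 0 0 0 255;0 0 0 0 0 0 255;0 0 0 0 0 0 255;0 0 0 0 0 0 255;0 0 0 0 0 0 255;0 0 0 0 0 0 255"

```text
clock: 13.68
position: [449.4, 218.8, 93.5]
eef_rot: [-1.106, 1.568, 0.417]
force: [-0.4, -0.3, 7.7]
finger_gap: 38.9
```

Request:
step_arm:
  plan: "-1 0 0 0 0 0 255;-3 0 0 0 0 0 255;-3 0 0 0 0 0 255;-3 0 0 0 0 0 255;-3 0 0 0 0 0 255;0 0 0 0 0 0 255;0 0 0 0 0 0 255"

```text
clock: 14.27
position: [449.7, 218.8, 224.3]
eef_rot: [-1.231, 1.566, 0.292]
force: [-0.4, 0.2, -2.6]
finger_gap: 38.5
```

```bash
python3 - <<'E'
from h import *
go(637.1,57.1,85+30,183.7)
E
```

```text
now tcp [449.7 218.8 224.3] jaw 177.27 tilt fix(tool,deg) [0.   0.09 0.27] q6 -1.22 gap 38.5 F [-0.4  0.2 -2.6] t 14.27
turn x -6.4 then shift cm [  5.6  -17.63 -17.35]
```

Request:
step_arm:
  plan: "0 0 0 -6.4 0 0 255;0 -2.52 -2.48 0 0 0 255;0 -2.52 -2.48 0 0 0 255;0 -2.52 -2.48 0 0 0 255;0 -2.52 -2.48 0 0 0 255;0 -2.52 -2.48 0 0 0 255;0 -2.52 -2.48 0 0 0 255;0 -2.52 -2.48 0 0 0 255;0 0 0 0 0 0 255;0 0 0 0 0 0 255"

```text
clock: 15.1
position: [635.8, 54.8, 219.6]
eef_rot: [1.441, 1.568, 3.073]
force: [-0.6, 0.2, -2.4]
finger_gap: 38.9
```

```bash
python3 - <<'E'
from h import *
go(637.1,57.1,85+39.5,183.7)
c=Cam("wrist"); c.save("pics/w5.png",k=1.2)
E
```

```text
now tcp [635.8  54.8 219.6] jaw -176.5 tilt fix(tool,deg) [ 0.    0.02 -0.17] q6 -1.66 gap 38.9 F [-0.6  0.2 -2.4] t 15.1
turn x -0.2 then shift cm [ 4.11 -0.16  0.22]
```

View pics/w5.png

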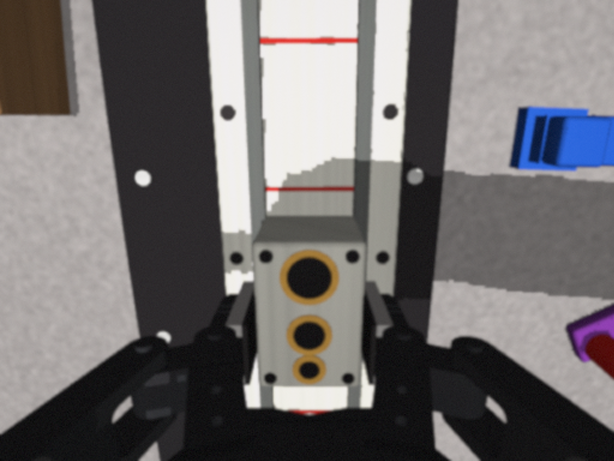

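Request:
step_arm:
  plan: "1.5 -0.15 0.2 0 0 0 255;1.5 0 0 0 0 0 255;0.5 0 0 0 0 0 255;0 0 0 0 0 0 255;0 0 0 0 0 0 255;0.2 0 0 0 0 0 255;0.1 0 0 0 0 0 255;0.1 0 0 0 0 0 255;0 0 0 0 0 0 255;0 0 0 0 0 0 255"

```text
clock: 15.98
position: [637.2, 58.5, 183.1]
eef_rot: [-1.747, 1.571, -0.112]
force: [0.1, 0.3, -1.9]
finger_gap: 38.9
```

Request:
step_arm:
  plan: "0.1 0 0 0 0 0 255;0 0 0 0 0 0 255;0 0 0 0 0 0 255"

```text
clock: 16.23
position: [637.1, 58.5, 181.8]
eef_rot: [1.654, 1.571, -2.995]
force: [-1.1, -0.1, -2.2]
finger_gap: 38.5
```

Request:
step_arm:
  plan: "0.1 0 0 0 0 0 255;0.1 0 0 0 0 0 255;0 0 0 0 0 0 255;0 0 0 0 0 0 255"

```text
clock: 16.57
position: [637.0, 58.6, 179.7]
eef_rot: [1.418, 1.57, 3.053]
force: [-0.7, 0.0, -2.2]
finger_gap: 38.7
```

Request:
step_arm:
  plan: "0.1 0 0 0 0 0 255;0 0 0 0 0 0 255;0 0 0 0 0 0 255"

```text
clock: 16.82
position: [637.1, 58.5, 178.8]
eef_rot: [1.125, 1.571, 2.759]
force: [-0.3, -0.4, -1.9]
finger_gap: 38.5
```

Request:
step_arm:
  plan: "0.1 0 0 0 0 0 255;0 0 0 0 0 0 255;0 0 0 0 0 0 255"

```text
clock: 17.07
position: [637.2, 58.5, 178.5]
eef_rot: [-1.824, 1.57, -0.189]
force: [-2.4, -0.7, 3.2]
finger_gap: 38.2
```

Request:
step_arm:
  plan: "0.1 0 0 0 0 0 255;0 0 0 0 0 0 255;0 0 0 0 0 0 255"

```text
clock: 17.32
position: [637.1, 58.5, 178.5]
eef_rot: [-1.867, 1.57, -0.232]
force: [-5.0, 0.2, 9.8]
finger_gap: 38.6
```

Request:
step_arm:
  plan: "0 0 0 0 0 0 150;0 0 0 0 0 0 80;0 0 0 0 0 0 0;0 0 0 0 0 0 0;0 0 0 0 0 0 0;0 0 0 0 0 0 0;-2 0 0 0 0 0 0;-3 0 0 0 0 0 0;-3 0 0 0 0 0 0;0 0 0 0 0 0 0"

```text
clock: 18.15
position: [640.0, 58.5, 263.2]
eef_rot: [-1.655, 1.561, -0.02]
force: [1.1, -0.6, 1.2]
finger_gap: 85.7
```

```bash
python3 - <<'E'
from h import *
c=Cam("wrist"); c.save("pics/w6.png",k=1.2)
go(435.9,-160.1,28,162.7)
E
```

```text
now tcp [639.2  58.5 260.7] jaw -176.34 tilt fix(tool,deg) [ 0.   -0.04  0.41] q6 -1.66 gap 85.7 F [-0.   0.3 -0.2] t 18.2
turn x 21.0 then shift cm [ 17.72  13.03 -26.95]
```

View pics/w6.png

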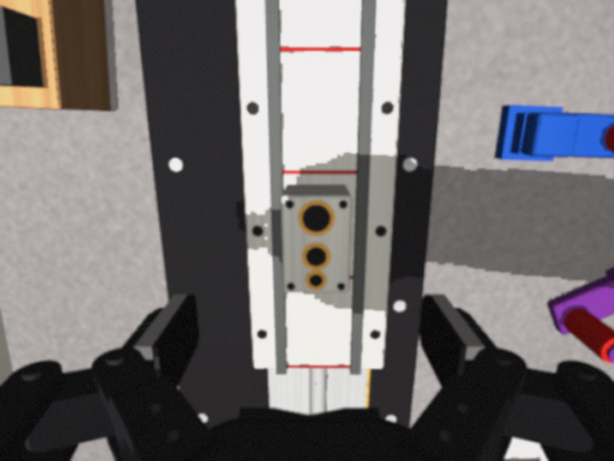

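Request:
step_arm:
  plan: "0 0 0 7 0 0 0;0 0 0 7 0 0 0;0 1.63 -3.37 7 0 0 0;0 1.63 -3.37 0 0 0 0;0 1.63 -3.37 0 0 0 0;0 1.63 -3.37 0 0 0 0;0 1.63 -3.37 0 0 0 0;0 1.63 -3.37 0 0 0 0;0 1.63 -3.37 0 0 0 0;0 1.63 -3.37 0 0 0 0"

```text
clock: 19.03
position: [434.0, -163.6, 256.0]
eef_rot: [1.428, 1.57, 2.697]
force: [-0.9, -0.3, -0.3]
finger_gap: 85.3
```

Request:
step_arm:
  plan: "3 0 0 0 0 0 0;3 0 0 0 0 0 0;3 0 0 0 0 0 0;1 0 0 0 0 0 0;0 0 0 0 0 0 0;0 0 0 0 0 0 0"

```text
clock: 19.53
position: [435.1, -162.5, 156.1]
eef_rot: [1.343, 1.568, 2.611]
force: [0.7, -0.2, 0.3]
finger_gap: 85.3
```

```bash
python3 - <<'E'
from h import *
c=Cam("wrist"); 
print([(round(d["confidence"],2),np.round(d["position"]).astype(int).tolist(),np.round(c.at(d["position"],20)[:2]).astype(int).tolist()) for d in bot.landmark_of("wrist","block1_mid")[:6]])
w=(c.px.min(2)>185).astype(np.uint8); w=cv2.morphologyEx(w,cv2.MORPH_CLOSE,np.ones((15,15)))
n,l,s,ct=cv2.connectedComponentsWithStats(w)
for i in range(1,n):
    if s[i][4]>400:
        ys,xs=np.nonzero(l==i); P=np.array([c.at((x,y),40)[:2] for x,y in zip(xs,ys)],np.float32); print("blk",s[i].tolist(),cv2.minAreaRect(P))
go(435.9,-160.1,29,162.7)
E
```

```text
[(0.78, [258, 209], [436, -161])]
now tcp [ 436.3 -163.1  157.5] jaw 162.67 tilt fix(tool,deg) [ 0.   -0.01  0.06] q6 -1.78 gap 85.6 F [-0.8 -0.6  0.2] t 19.63
turn x -0.0 then shift cm [7.45 0.14 0.27]
```

Request:
step_arm:
  plan: "2.5 0.1 0.25 0 0 0 0;2.5 0 0 0 0 0 0;2.4 0 0 0 0 0 0;0 0 0 0 0 0 0;0 0 0 0 0 0 0;0 0 0 0 0 0 255;0 0 0 0 0 0 255;0 0 0 0 0 0 255;0 0 0 0 0 0 255;0 0 0 0 0 0 255"

```text
clock: 20.47
position: [436.2, -160.6, 84.2]
eef_rot: [-1.917, 1.569, -0.648]
force: [-0.7, 0.7, 8.8]
finger_gap: 39.0
```

Request:
step_arm:
  plan: "0 0 0 0 0 0 255;0 0 0 0 0 0 255;0 0 0 0 0 0 255"

```text
clock: 20.72
position: [436.2, -160.6, 84.2]
eef_rot: [-1.88, 1.569, -0.612]
force: [-1.5, 0.3, 9.2]
finger_gap: 39.1
```

Request:
step_arm:
  plan: "-1 0 0 0 0 0 255;-3 0 0 0 0 0 255;-3 0 0 0 0 0 255;-3 0 0 0 0 0 255;-3 0 0 0 0 0 255;-1.5 0 0 0 0 0 255;0 0 0 0 0 0 255"

```text
clock: 21.3
position: [437.3, -161.1, 231.6]
eef_rot: [-1.776, 1.564, -0.508]
force: [0.1, -0.2, -2.0]
finger_gap: 39.1
```

```bash
python3 - <<'E'
from h import *
go(641.9,-16.7,85+30,183.7)
E
```

```text
now tcp [ 437.3 -161.1  231.6] jaw 162.67 tilt fix(tool,deg) [ 0.   -0.08  0.39] q6 -1.78 gap 39.1 F [ 0.1 -0.2 -2. ] t 21.3
turn x -21.0 then shift cm [  6.34 -21.31  13.12]
```

Request:
step_arm:
  plan: "0 0 0 -7 0 0 255;0 0 0 -7 0 0 255;0 0 0 -7 0 0 255;0 -3.04 1.87 0 0 0 255;0 -3.04 1.87 0 0 0 255;0 -3.04 1.87 0 0 0 255;0 -3.04 1.87 0 0 0 255;0 -3.04 1.87 0 0 0 255;0 -3.04 1.87 0 0 0 255;0 -3.04 1.87 0 0 0 255"

```text
clock: 22.13
position: [639.9, -14.6, 225.7]
eef_rot: [1.414, 1.568, 3.048]
force: [0.7, -1.4, -2.3]
finger_gap: 39.1
```

Request:
step_arm:
  plan: "2 0 0 0 0 0 255;1.5 0 0 0 0 0 255;0 0 0 0 0 0 255;0 0 0 0 0 0 255"

```text
clock: 22.47
position: [637.9, -15.6, 190.3]
eef_rot: [1.365, 1.566, 2.999]
force: [0.7, 0.5, -1.6]
finger_gap: 38.7
```

```bash
python3 - <<'E'
from h import *
go(641.9,-16.7,85+30.2,183.7)
E
```

```text
now tcp [637.9 -15.6 190.3] jaw -176.33 tilt fix(tool,deg) [ 0.    0.06 -0.29] q6 -1.77 gap 38.7 F [ 0.7  0.5 -1.6] t 22.47
turn x -0.0 then shift cm [ 2.11 -0.4  -0.13]
```

Request:
step_arm:
  plan: "0.8 -0.3 -0.1 0 0 0 255;0.5 0 0 0 0 0 255;0.3 0 0 0 0 0 255;0.2 0 0 0 0 0 255;0.1 0 0 0 0 0 255;0.1 0 0 0 0 0 255;0 0 0 0 0 0 255;0 0 0 0 0 0 255"

```text
clock: 23.13
position: [642.8, -16.8, 173.2]
eef_rot: [-1.768, 1.57, -0.133]
force: [-0.3, -0.0, -1.8]
finger_gap: 39.0
```

Request:
step_arm:
  plan: "0.1 0 0 0 0 0 255;0.1 0 0 0 0 0 255;0 0 0 0 0 0 255;0 0 0 0 0 0 255"

```text
clock: 23.47
position: [642.6, -16.7, 170.8]
eef_rot: [1.421, 1.571, 3.056]
force: [0.1, 1.1, -2.1]
finger_gap: 39.2
```

Request:
step_arm:
  plan: "0.1 0 0 0 0 0 255;0.1 0 0 0 0 0 255;0 0 0 0 0 0 255;0 0 0 0 0 0 255"

```text
clock: 23.8
position: [642.7, -16.7, 169.3]
eef_rot: [-1.774, 1.57, -0.139]
force: [-1.2, -0.3, 1.9]
finger_gap: 39.1
```

Request:
step_arm:
  plan: "0.1 0 0 0 0 0 255;0 0 0 0 0 0 255;0 0 0 0 0 0 255"

```text
clock: 24.05
position: [642.7, -16.8, 169.3]
eef_rot: [-1.923, 1.57, -0.289]
force: [-3.9, 0.0, 8.3]
finger_gap: 39.1
```

Request:
step_arm:
  plan: "0 0 0 0 0 0 150;0 0 0 0 0 0 80;0 0 0 0 0 0 0;0 0 0 0 0 0 0;0 0 0 0 0 0 0;0 0 0 0 0 0 0;-3 0 0 0 0 0 0;-3.5 0 0 0 0 0 0;-3 0 0 7 0 0 0;-3 0 0 7 0 0 0"

```text
clock: 24.88
position: [642.6, -16.8, 294.2]
eef_rot: [1.263, 1.571, 2.648]
force: [0.4, -0.2, -1.2]
finger_gap: 85.4
```

Request:
step_arm:
  plan: "0 0 0 7 0 0 0;0 0 0 7 0 0 0;0 0 0 7 0 0 0;0 0 0 7 0 0 0;0 0 0 7 0 0 0;0 0 0 7 0 0 0;0 0 0 7 0 0 0;0 0 0 7 0 0 0;0 0 0 7 0 0 0;0 0 0 7 0 0 0"

```text
clock: 25.72
position: [642.7, -16.8, 292.7]
eef_rot: [2.905, 1.571, 3.067]
force: [-0.5, 0.9, -0.6]
finger_gap: 85.7
```

Request:
step_arm:
  plan: "0 0 0 6 0 0 0;0 -3.4 -1.4 0 0 0 0;0 -3.4 -1.4 0 0 0 0;0 -3.4 -1.4 0 0 0 0;0 -3.4 -1.4 0 0 0 0;0 -3.4 -1.4 0 0 0 0;0 -3.2 -1.3 0 0 0 0;0 0 0 0 0 0 0;0 0 0 0 0 0 0;0 0 0 0 0 0 0"

```text
clock: 26.55
position: [572.7, -223.5, 292.8]
eef_rot: [1.551, 1.57, 1.615]
force: [0.2, 1.2, 0.4]
finger_gap: 85.2
```

```bash
python3 - <<'E'
from h import *
go(560,-219,200,93.7)
c=Cam("wrist"); c.save("pics/w7.png",k=1.5)
for k,z in dict(shaft_top=119,bay1=85,block1_mid=105).items():
    print(k,[(round(d["confidence"],2),np.round(d["position"],1).tolist(),np.round(c.at(d["position"],z)[:2],1).tolist()) for d in bot.landmark_of("wrist",k)[:6]])
E
```

```text
now tcp [ 572.7 -223.5  292.8] jaw 93.63 tilt fix(tool,deg) [ 0.    0.   -0.04] q6 -0.56 gap 85.2 F [0.2 1.2 0.4] t 26.55
turn x -0.1 then shift cm [ 3.88  0.53 -1.24]
shaft_top [(0.68, [166.0, 28.8], [457.8, -294.8]), (0.59, [262.6, 227.3], [604.0, -216.4])]
bay1 [(0.67, [387.7, 258.5], [643.8, -89.4])]
block1_mid [(0.92, [471.4, 272.0], [643.3, -16.6])]
```

View pics/w7.png

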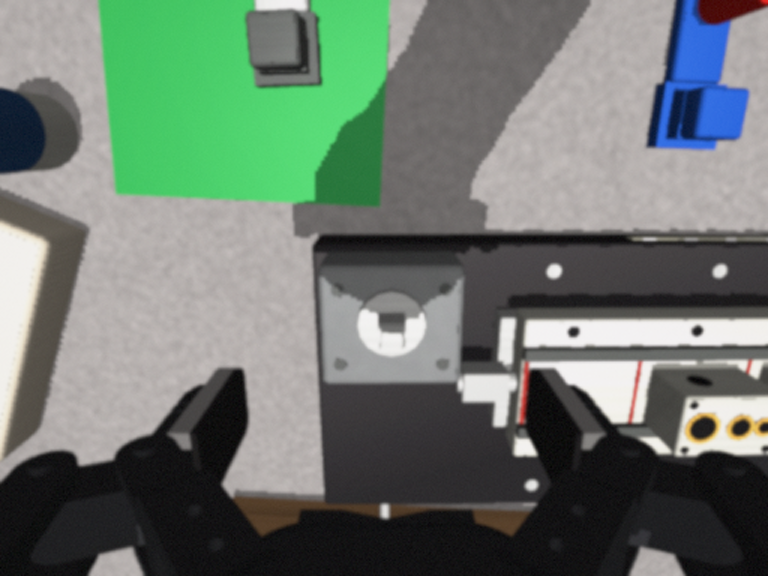

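```bash
python3 - <<'E'
from h import *
c=Cam("wrist")
for q,z in [((392,323.5),93),((392,340),119),((262.6*1.5,227.3*1.5),119)]: print(q,c.at(np.array(q)/1.5,z)[:2].round(1))
for q in [(320,265),(462,264),(463,383),(325,384)]: print(c.at(np.array(q)/1.5,85)[:2].round(1))
c.save("pics/w7s.png",(200,165,120,100),6)
E
```

```text
(392, 323.5) [ 604. -216.]
(392, 340) [ 604.  -216.3]
(393.90000000000003, 340.95000000000005) [ 604.5 -215.2]
[ 572.3 -261.6]
[ 566.1 -176.2]
[ 645.2 -166.6]
[ 651.8 -256.3]
```

View pics/w7s.png

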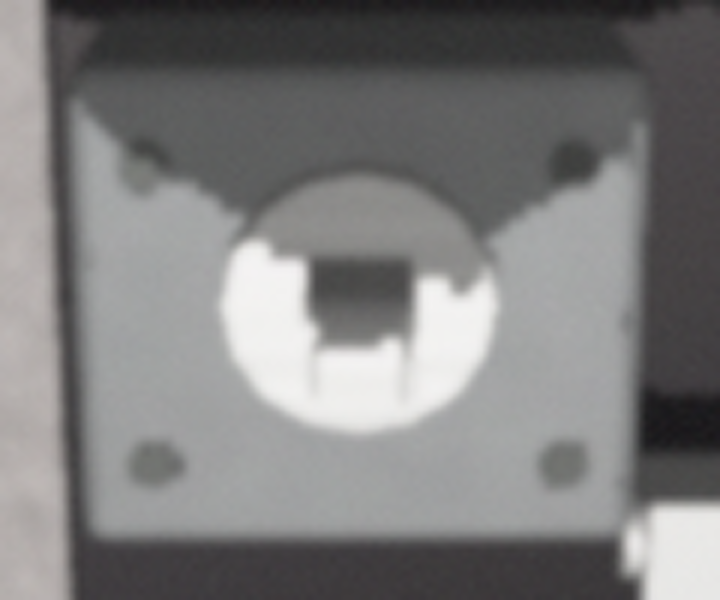

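Request:
step_arm:
  plan: "0.8 -1.3 -2.95 0 0 0 0;0.8 -1.3 -2.95 0 0 0 0;0.8 -1.3 -2.95 0 0 0 0;0.8 -1.3 -2.95 0 0 0 0;0.8 -1.3 -2.95 0 0 0 0;0 0 0 0 0 0 0;0 0 0 0 0 0 0;0 0 0 0 0 0 0"

```text
clock: 27.47
position: [430.5, -297.8, 253.4]
eef_rot: [-0.381, 1.57, -0.317]
force: [1.1, -0.1, 0.3]
finger_gap: 85.2
```

```bash
python3 - <<'E'
from h import *
go(440,-300,37,93.7)
c=Cam("wrist"); c.save("pics/w8.png",k=1.5)
for k,z in dict(crank_hub=27,crank_handle=48,mat=0).items():
    print(k,[(round(d["confidence"],2),np.round(d["position"],1).tolist(),np.round(c.at(d["position"],z)[:2],1).tolist()) for d in bot.landmark_of("wrist",k)[:6]])
E
```

```text
now tcp [ 430.5 -297.8  253.4] jaw 93.69 tilt fix(tool,deg) [0.   0.06 0.03] q6 -0.81 gap 85.2 F [ 1.1 -0.1  0.3] t 27.47
turn x -0.0 then shift cm [16.24 -0.28  0.92]
crank_hub [(0.95, [253.8, 187.2], [442.5, -299.9])]
crank_handle [(0.81, [250.1, 113.3], [371.9, -307.2])]
mat []
```

View pics/w8.png

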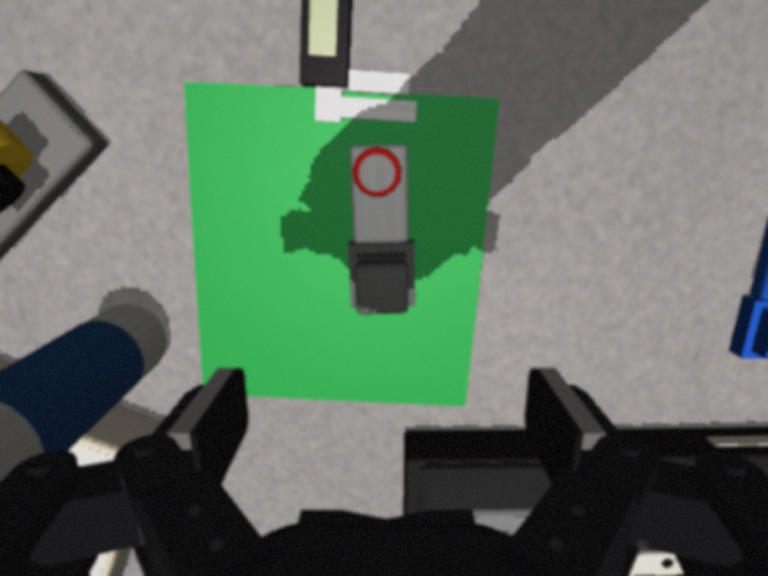

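```bash
python3 - <<'E'
from h import *
c=Cam("wrist")
f=lambda q,z:c.at((np.array(q)+.5)/1.5-.5,z)[:2]
h=f((383,287.5),51); k=f((377,172),74); print("hub",h,"handle",k,np.linalg.norm(h-k),"ang",np.degrees(np.arctan2(*(k-h)[::-1])))
a=f((378.7,147),17); b=f((381,241),17); print("arm",a,b,np.degrees(np.arctan2(*(a-b)[::-1])), "near arm end to hub",np.linalg.norm(a-h))
for q in [(186,83),(498,100),(465,405),(205,394)]: print("mat",f(q,3).round(1))
c.save("/tmp/x.png")
go(*h,3+37,93.7)
E
```

```text
hub [ 440.02108456 -298.34496248] handle [ 371.88621178 -305.65097864] 68.52546067610226 ang -173.87963193051888
arm [ 359.36079374 -306.42710547] [ 418.39517327 -301.26970622] -175.00716584245697 near arm end to hub 81.06419400774037
mat [ 327.7 -430.8]
mat [ 325.4 -232.8]
mat [ 543.1 -229.4]
mat [ 547.2 -427.4]
now tcp [ 430.7 -297.5  253.1] jaw 93.76 tilt fix(tool,deg) [0.   0.03 0.02] q6 -0.81 gap 85.5 F [0.4 0.1 0.4] t 27.72
turn x 0.1 then shift cm [15.91 -0.14  0.92]
```

Request:
step_arm:
  plan: "0 0 0 -1.8 0 0 0;3 -0.2 1 0 0 0 0;3 0 0 0 0 0 0;3 0 0 0 0 0 0;3 0 0 0 0 0 0;2 0 0 0 0 0 0;1 0 0 0 0 0 0;0 0 0 0 0 0 0;0 0 0 0 0 0 0;0 0 0 0 0 0 0"

```text
clock: 28.55
position: [440.8, -299.6, 104.2]
eef_rot: [-0.815, 1.568, -0.719]
force: [0.8, 0.3, 0.5]
finger_gap: 85.3
```

```bash
python3 - <<'E'
from h import *
go(441.3,-298.7,40,95.5)
E
```

```text
now tcp [ 440.8 -299.6  104.2] jaw 95.48 tilt fix(tool,deg) [0.   0.09 0.1 ] q6 -0.83 gap 85.3 F [0.8 0.3 0.5] t 28.55
turn x -0.0 then shift cm [1.02 0.09 0.05]
```

Request:
step_arm:
  plan: "0.9 0 0 0 0 0 0;0 0 0 0 0 0 0;0 0 0 0 0 0 255;0 0 0 0 0 0 255;0 0 0 0 0 0 255;0 0 0 0 0 0 255;0 0 0 0 0 0 255;0 0 0 0 0 0 255;0 0 0 0 0 0 255;0 0 0 0 0 0 255"

```text
clock: 29.38
position: [440.1, -299.4, 94.4]
eef_rot: [-1.057, 1.57, -0.962]
force: [-0.7, -0.9, 5.4]
finger_gap: 31.1
```

Request:
step_arm:
  plan: "-1 0 0 0 0 0 255;-2.5 0 0 0 0 0 255;-2.5 0 0 0 0 0 255;-2.5 0 0 0 0 0 255;-2.5 0 0 0 0 0 255;-2.5 0 0 0 0 0 255;0 0 0 0 0 0 255;0 0 0 0 0 0 255;0 0 0 0 0 0 255"

```text
clock: 30.13
position: [439.0, -298.2, 227.5]
eef_rot: [2.229, 1.568, 2.325]
force: [-0.3, -0.4, -5.4]
finger_gap: 31.2
```

```bash
python3 - <<'E'
from h import *
go(603.8,-217.7,119+5+37-26+20,93.7)
c=Cam("wrist"); c.save("pics/w9.png",k=1.5)
E
```

```text
now tcp [ 439.  -298.2  227.5] jaw 95.46 tilt fix(tool,deg) [ 0.   -0.09 -0.12] q6 -0.83 gap 31.2 F [-0.3 -0.4 -5.4] t 30.13
turn x 1.8 then shift cm [ 1.83  6.96 16.97]
```

View pics/w9.png

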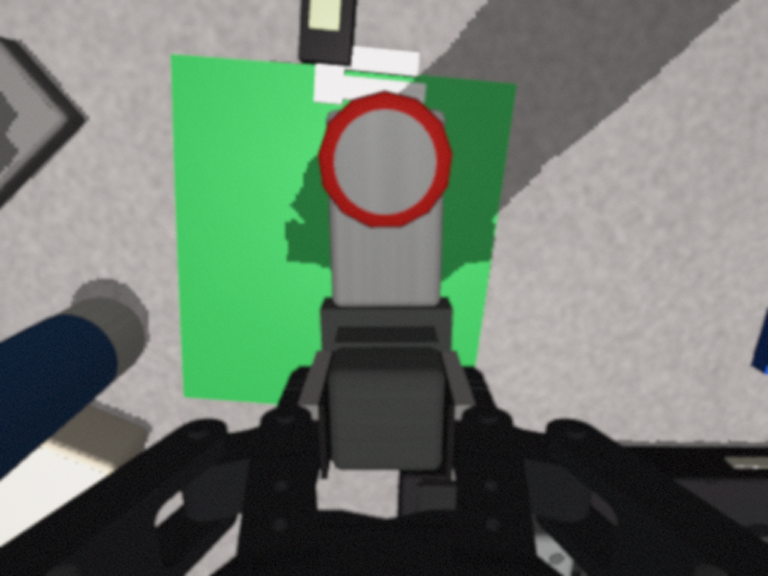

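```bash
python3 - <<'E'
from h import *
c=Cam("wrist"); p,Rm,_=pose()
def f(q,xt):
    q=(np.array(q)+.5)/1.5-.5; r=Rm.T@c.ray(q); o=Rm.T@(c.t-p); return (o+r*(xt-o[0])/r[0])[1:].round(1)
print("handle",f((385.5,159.5),20.4)); print("hub top edges",f((386,348),43.4),f((386,470),43.4),"flange front top edge",f((386,299),91.4-14),"arm end?",f((386,113),91.4-14))
E
```

```text
handle [  0.3 -69. ]
hub top edges [  0.4 -21. ] [ 0.4 16.6] flange front top edge [  0.4 -23.6] arm end? [  0.4 -81.1]
```

Request:
step_arm:
  plan: "-0.3 0 0 1.8 0 0 255;0 1.39 3.38 0 0 0 255;0 1.39 3.38 0 0 0 255;0 1.39 3.38 0 0 0 255;0 1.39 3.38 0 0 0 255;0 1.37 3.38 0 0 0 255;0 0 0 0 0 0 255;0 0 0 0 0 0 255;0 0 0 0 0 0 255"

```text
clock: 30.98
position: [603.0, -218.4, 229.7]
eef_rot: [2.718, 1.567, 2.783]
force: [-0.4, -0.9, -5.3]
finger_gap: 31.0
```

```bash
python3 - <<'E'
from h import *
go(603.3,-218,213-54,93.7)
E
```

```text
now tcp [ 603.  -218.4  229.7] jaw 93.69 tilt fix(tool,deg) [ 0.   -0.21 -0.1 ] q6 -0.53 gap 31.0 F [-0.4 -0.9 -5.3] t 30.98
turn x -0.0 then shift cm [1.67 0.04 0.03]
```

Position is good; lower until the tip should be entering, then watch force.

Request:
step_arm:
  plan: "1 0 0 0 0 0 255;0.8 0 0 0 0 0 255;0.3 0 0 0 0 0 255;0 0 0 0 0 0 255;0 0 0 0 0 0 255;0.2 0 0 0 0 0 255;0.2 0 0 0 0 0 255;0 0 0 0 0 0 255;0 0 0 0 0 0 255"

```text
clock: 31.73
position: [604.0, -219.0, 206.9]
eef_rot: [1.901, 1.571, 1.965]
force: [-1.0, -0.3, -4.4]
finger_gap: 31.1
```

Request:
step_arm:
  plan: "0.2 0 0 0 0 0 255;0.2 0 0 0 0 0 255;0 0 0 0 0 0 255;0 0 0 0 0 0 255"

```text
clock: 32.07
position: [604.0, -218.9, 202.6]
eef_rot: [2.511, 1.57, 2.575]
force: [0.2, -0.5, -5.6]
finger_gap: 31.3
```

Request:
step_arm:
  plan: "0.2 0 0 0 0 0 255;0.2 0 0 0 0 0 255;0.2 0 0 0 0 0 255;0 0 0 0 0 0 255;0 0 0 0 0 0 255"

```text
clock: 32.48
position: [603.9, -218.9, 196.5]
eef_rot: [2.512, 1.57, 2.576]
force: [-0.9, -0.0, -5.1]
finger_gap: 31.0
```

Request:
step_arm:
  plan: "0.2 0 0 0 0 0 255;0.2 0 0 0 0 0 255;0.2 0 0 0 0 0 255;0 0 0 0 0 0 255;0 0 0 0 0 0 255"

```text
clock: 32.9
position: [603.9, -219.0, 190.5]
eef_rot: [2.594, 1.57, 2.658]
force: [-1.7, -0.2, -5.7]
finger_gap: 31.0
```

Request:
step_arm:
  plan: "0.2 0 0 0 0 0 255;0.2 0 0 0 0 0 255;0.1 0 0 0 0 0 255;0 0 0 0 0 0 255;0 0 0 0 0 0 255"

```text
clock: 33.32
position: [603.9, -219.0, 185.5]
eef_rot: [2.91, 1.57, 2.974]
force: [-2.1, -0.9, -5.4]
finger_gap: 31.3
```

Request:
step_arm:
  plan: "0.1 0 0 0 0 0 255;0.1 0 0 0 0 0 255;0 0 0 0 0 0 255;0 0 0 0 0 0 255"

```text
clock: 33.65
position: [603.9, -219.1, 184.4]
eef_rot: [-1.882, 1.571, -1.818]
force: [-5.0, 1.3, 1.6]
finger_gap: 31.0
```

Request:
step_arm:
  plan: "0 0 0 0 0 0 150;0 0 0 0 0 0 80;0 0 0 0 0 0 0;0 0 0 0 0 0 0;0 0 0 0 0 0 0;0 0 0 0 0 0 0;-1.5 0 0 0 0 0 0;0 0 -3.4 0 0 0 0;0 0 -3.5 0 0 0 0;0 0 0 0 0 0 0"

```text
clock: 34.48
position: [528.5, -221.8, 197.3]
eef_rot: [2.7, 1.562, 2.762]
force: [-0.7, 0.8, -0.0]
finger_gap: 85.9
```

Request:
step_arm:
  plan: "0 0 0 0 0 0 0;0 0 0 0 0 0 0;0 0 0 0 0 0 0"

```text
clock: 34.73
position: [536.6, -223.9, 199.4]
eef_rot: [-0.488, 1.569, -0.424]
force: [0.2, -0.2, 0.1]
finger_gap: 85.5
```

```bash
python3 - <<'E'
from h import *
r=np.radians(3.7)
go(604.4-70*np.cos(r),-219-70*np.sin(r),145,93.7)
c=Cam("wrist"); c.save("pics/w10.png",k=1.2)
for k,z in dict(crank_handle=138,crank_hub=117).items():
    print(k,[(round(d["confidence"],2),np.round(d["position"],1).tolist(),np.round(c.at(d["position"],z)[:2],1).tolist()) for d in bot.landmark_of("wrist",k)[:6]])
for i in range(30):
    a=np.radians(180-12*np.array([i,i+1])); d=7*np.array([np.sin(a[1])-np.sin(a[0]),np.cos(a[1])-np.cos(a[0])]); print(i,d.round(2).tolist(),end=' ')
E
```

```text
now tcp [ 536.6 -223.9  199.4] jaw 93.68 tilt fix(tool,deg) [0.   0.11 0.06] q6 -0.59 gap 85.5 F [ 0.2 -0.2  0.1] t 34.73
turn x -0.0 then shift cm [ 0.04  0.05 -0.2 ]
crank_handle [(0.56, [256.7, 235.9], [525.5, -224.4])]
crank_hub [(0.83, [255.7, 345.8], [606.2, -219.9])]
0 [1.46, 0.15] 1 [1.39, 0.45] 2 [1.27, 0.73] 3 [1.09, 0.98] 4 [0.86, 1.18] 5 [0.6, 1.34] 6 [0.3, 1.43] 7 [0.0, 1.46] 8 [-0.3, 1.43] 9 [-0.6, 1.34] 10 [-0.86, 1.18] 11 [-1.09, 0.98] 12 [-1.27, 0.73] 13 [-1.39, 0.45] 14 [-1.46, 0.15] 15 [-1.46, -0.15] 16 [-1.39, -0.45] 17 [-1.27, -0.73] 18 [-1.09, -0.98] 19 [-0.86, -1.18] 20 [-0.6, -1.34] 21 [-0.3, -1.43] 22 [0.0, -1.46] 23 [0.3, -1.43] 24 [0.6, -1.34] 25 [0.86, -1.18] 26 [1.09, -0.98] 27 [1.27, -0.73] 28 [1.39, -0.45] 29 [1.46, -0.15]
```

View pics/w10.png

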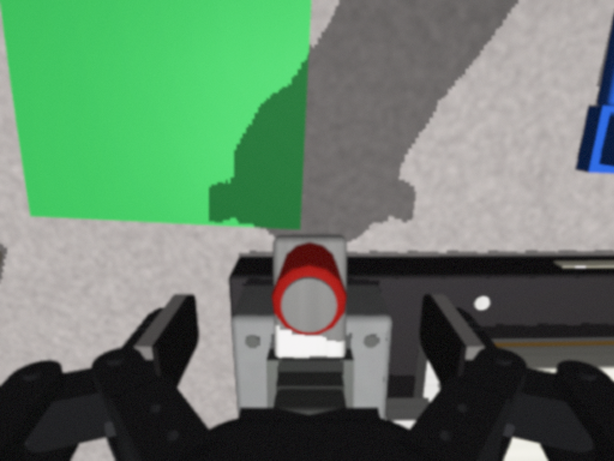

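Request:
step_arm:
  plan: "0 0 -0.2 0 0 0 0;0 0 0 0 0 0 255;0 0 0 0 0 0 255;0 0 0 0 0 0 255;0 0 0 0 0 0 255;0 0 0 0 0 0 255;0 0 0 0 0 0 255;0 0 0 0 0 0 255;0 0 0 0 0 0 255;0 0 0 0 0 0 255"

```text
clock: 35.72
position: [533.2, -223.6, 199.0]
eef_rot: [-1.226, 1.571, -1.162]
force: [-1.1, 0.7, 2.0]
finger_gap: 24.3
```

Request:
step_arm:
  plan: "0 1.46 0.15 0 0 0 255;0 1.39 0.45 0 0 0 255;0 1.27 0.73 0 0 0 255;0 1.09 0.98 0 0 0 255;0 0 0 0 0 0 255;0 0 0 0 0 0 255"

```text
clock: 36.22
position: [552.4, -169.4, 200.9]
eef_rot: [-2.173, 1.569, -2.108]
force: [-7.4, 4.3, 16.1]
finger_gap: 24.4
```

```bash
python3 - <<'E'
from h import *
p,_,st=pose(); a=np.degrees(np.arctan2(p[1]+219,p[0]-604.4)); print(p,a,np.hypot(p[1]+219,p[0]-604.4),st["force"],st["finger_gap"])
E
```

```text
[ 552.41048249 -169.41515649  200.86274216] 136.35616841475928 71.84404385447924 [-7.40829001  4.33893172 16.07024851] 24.397582227312572
```

Request:
step_arm:
  plan: "0 0.86 1.18 0 0 0 255;0 0.6 1.34 0 0 0 255;0 0.3 1.43 0 0 0 255;0 0 1.46 0 0 0 255;0 -0.3 1.43 0 0 0 255;0 -0.6 1.34 0 0 0 255;0 0 0 0 0 0 255;0 0 0 0 0 0 255"

```text
clock: 36.88
position: [637.6, -152.3, 202.8]
eef_rot: [0.602, 1.559, 0.669]
force: [3.3, 13.5, 18.4]
finger_gap: 24.2
```

```bash
python3 - <<'E'
from h import *
p,_,st=pose(); a=np.degrees(np.arctan2(p[1]+219,p[0]-604.4)); print(p,a,np.hypot(p[1]+219,p[0]-604.4),st["force"],st["ft_torque"],st["finger_gap"])
c=Cam("side")
for k,z in dict(crank_hub=117,crank_handle=138,block1_mid=105).items():
    print(k,[(round(d["confidence"],2),np.round(d["position"],1).tolist(),np.round(c.at(d["position"],z)[:2],1).tolist()) for d in bot.landmark_of("side",k)[:6]])
E
```

```text
[ 637.5683065  -152.28844815  202.78132156] 63.56390131316233 74.50213222221254 [ 3.31354392 13.45293406 18.38287629] [ 2.55541621 -0.15889918 -0.12775042] 24.231091023197184
crank_hub [(0.87, [317.9, 208.3], [598.9, -208.7]), (0.81, [226.6, 181.3], [317.3, 50.4]), (0.5, [265.8, 195.9], [435.7, -77.9])]
crank_handle [(0.83, [232.6, 171.1], [353.1, 75.3]), (0.64, [319.1, 189.8], [635.3, -143.0]), (0.5, [251.8, 200.5], [370.5, -93.3])]
block1_mid [(0.57, [319.4, 190.0], [651.8, -122.3]), (0.53, [308.3, 168.8], [661.1, -3.1])]
```

Request:
step_arm:
  plan: "0 0 0 0 0 0 255;0 0 0 0 0 0 255;0 0 0 0 0 0 255;0 0 0 0 0 0 255"

```text
clock: 37.42
position: [637.3, -152.2, 202.9]
eef_rot: [0.574, 1.559, 0.641]
force: [3.8, 13.9, 17.4]
finger_gap: 24.2
```

```bash
python3 - <<'E'
from h import *
p,Rm,st=pose(); a=np.degrees(np.arctan2(p[1]+219,p[0]-604.4)); print(p,a,np.hypot(p[1]+219,p[0]-604.4),st["force"],st["ft_torque"],st["finger_gap"]);print(Rm[:,0])
c=Cam("scene"); d=Cam("side")
a=cv2.resize(c.px[90:240,150:300],None,fx=2.6,fy=2.6,interpolation=2); b=cv2.resize(d.px[120:270,250:400],None,fx=2.6,fy=2.6,interpolation=2)
cv2.imwrite("pics/x11.png",np.hstack([a,b])[:,:,::-1])
E
```

```text
[ 637.30798875 -152.19728989  202.89628723] 63.77447074482716 74.46836779092543 [ 3.79107356 13.88203184 17.3718684 ] [ 2.52023668 -0.23825816 -0.16397735] 24.23591562330747
[ 0.0097559   0.00728217 -0.99992589]
```

View pics/x11.png

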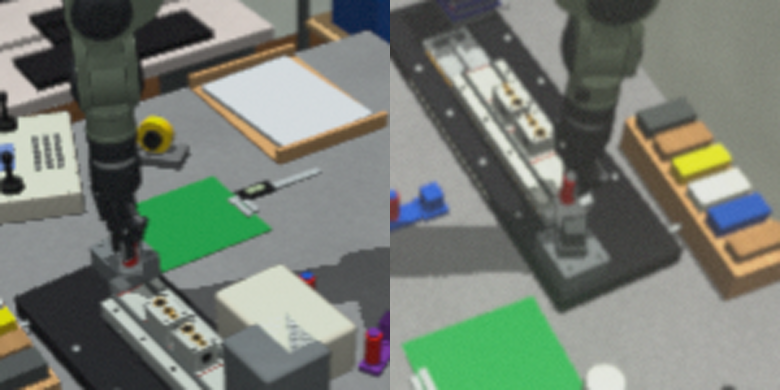

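Request:
step_arm:
  plan: "0 0 0 0 0 0 150;0 0 0 0 0 0 80;0 0 0 0 0 0 0;0 0 0 0 0 0 0;0 0 0 0 0 0 0;0 0 0 0 0 0 0;0 0 0 0 0 0 0;0 0 0 0 0 0 0"

```text
clock: 38.18
position: [633.9, -156.5, 198.6]
eef_rot: [2.767, 1.57, 2.831]
force: [-0.5, 0.2, 0.1]
finger_gap: 85.2
```

```bash
python3 - <<'E'
from h import *
p,Rm,st=pose(); print(p,Rm[:,0],st["force"],st["ft_torque"])
c=Cam("wrist"); c.save("pics/w12.png",k=1.5)
hsv=cv2.cvtColor(c.px,cv2.COLOR_RGB2HSV); red=(((hsv[...,0]<8)|(hsv[...,0]>172))&(hsv[...,1]>150)&(hsv[...,2]>60)).astype(np.uint8)
n,l,s,ct=cv2.connectedComponentsWithStats(red)
for i in range(1,n):
    if s[i][4]>60: print(s[i].tolist(),ct[i].round(1),c.at(ct[i],150)[:2])
for k,z in dict(crank_hub=117,crank_handle=138).items():
    print(k,[(round(d["confidence"],2),np.round(d["position"],1).tolist(),np.round(c.at(d["position"],z)[:2],1).tolist()) for d in bot.landmark_of("wrist",k)[:6]])
E
```

```text
[ 633.88297274 -156.49410294  198.64982665] [-3.73108467e-04  1.19818402e-04 -9.99999923e-01] [-0.53964891  0.20321214  0.06716409] [-0.0323818   0.01260257  0.03803792]
[239, 207, 65, 94, 3160] [267.  244.9] [ 620.65633084 -152.80167513]
[309, 210, 5, 66, 107] [311.3 243.7] [ 618.99336855 -134.53619257]
[420, 210, 12, 66, 105] [426.  242.3] [615.50332659 -86.53381769]
crank_hub [(0.72, [136.4, 182.0], [606.4, -218.2])]
crank_handle [(0.55, [264.6, 248.1], [628.1, -153.0])]
```

View pics/w12.png

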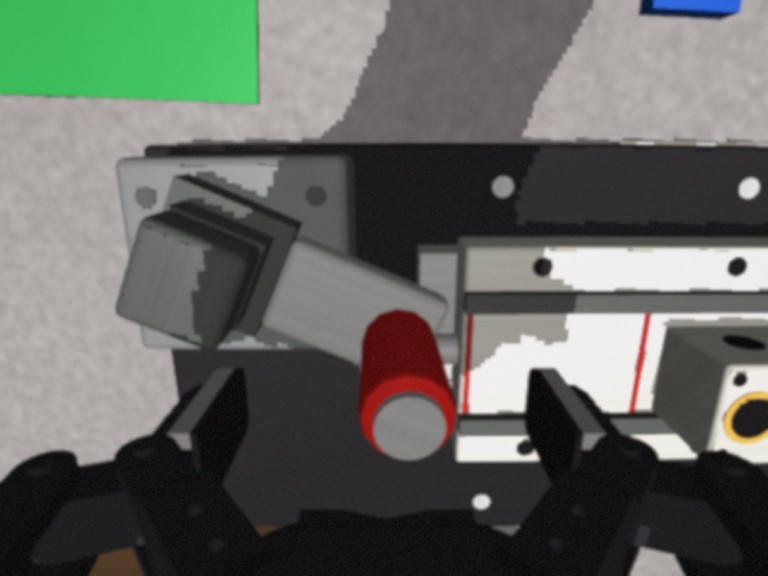

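```bash
python3 - <<'E'
from h import *
c=Cam("wrist"); p,Rm,_=pose(); print(p)
f=lambda q,z:c.at((np.array(q)+.5)/1.5-.5,z)[:2].round(1)
print("handle top",f((409,427),164),"base front",f((398,312),112),"hubtop corners",[f(q,141).tolist() for q in [(150,212),(252,258),(210,347),(117,311)]])
print("arm end corners z107",f((447,297),107),f((297,237),107))
print("red",f((470,316),85),f((468,412),85),f((647,316),85))
E
```

```text
[ 634.00786182 -156.32696769  198.88635235]
handle top [ 630.6 -150.3] base front [ 617.9 -152.7] hubtop corners [[583.5, -223.5], [594.6, -195.7], [622.3, -208.6], [612.8, -235.4]]
arm end corners z107 [ 612.8 -135.3] [ 594.4 -189.3]
red [ 627.1 -121.6] [ 671.8 -117.3] [622.5 -47.5]
```

Request:
step_arm:
  plan: "0 0.47 -0.36 0 0 0 0;0 0 0 0 0 0 0;0 0 0 0 0 0 255;0 0 0 0 0 0 255;0 0 0 0 0 0 255;0 0 0 0 0 0 255;0 0 0 0 0 0 255;0 0 0 0 0 0 255;0 0 0 0 0 0 255;0 0 0 0 0 0 255"

```text
clock: 39.22
position: [630.4, -151.9, 199.4]
eef_rot: [-0.567, 1.57, -0.503]
force: [-0.6, 0.7, 3.6]
finger_gap: 24.6
```

Request:
step_arm:
  plan: "0 0 0 0 0 0 255;0 0 0 0 0 0 255;0 0 0 0 0 0 255"

```text
clock: 39.47
position: [630.4, -151.9, 199.3]
eef_rot: [-0.462, 1.57, -0.398]
force: [0.1, 0.2, 6.0]
finger_gap: 24.7
```

```bash
python3 - <<'E'
from h import *
for i in range(5):
    a=np.radians(65-12*np.array([i,i+1])); d=7*np.array([np.sin(a[1])-np.sin(a[0]),np.cos(a[1])-np.cos(a[0])]); print(i,d.round(2).tolist(),end=' ')
E
```

```text
0 [-0.75, 1.25] 1 [-1.0, 1.07] 2 [-1.2, 0.84] 3 [-1.35, 0.57] 4 [-1.44, 0.28]
```

Request:
step_arm:
  plan: "0 -0.75 1.25 0 0 0 255;0 -1 1.07 0 0 0 255;0 -1.2 0.84 0 0 0 255;0 -1.35 0.57 0 0 0 255;0 -1.44 0.28 0 0 0 255;0 0 0 0 0 0 255;0 0 0 0 0 0 255;0 0 0 0 0 0 255"

```text
clock: 40.13
position: [675.0, -207.2, 199.7]
eef_rot: [-0.292, 1.568, -0.229]
force: [2.6, -0.6, 4.9]
finger_gap: 25.0
```

```bash
cat >> h.py <<'E'
def crank(C=(604.2,-216.7)):
    p,Rm,st=pose(); d=p[:2]-C; a=np.arctan2(d[1],d[0]); u=d/np.hypot(*d); F=st["force"]
    print("tcp",p.round(1),"r",round(np.hypot(*d),1),"ang",round(np.degrees(a),1),"phi",round(np.degrees(a)-3.7,1),"F rad/tan(cw)/z",round(F[:2]@u,1),round(F[:2]@[u[1],-u[0]],1),round(F[2],1),"gap",round(st["finger_gap"],1),"t",round(st["clock"],1))
E
python3 -c "
from h import *
crank()"
```

```text
tcp [ 675.  -207.2  199.7] r 71.4 ang 7.6 phi 3.9 F rad/tan(cw)/z 2.5 0.9 4.9 gap 25.0 t 40.1
```

```bash
python3 - <<'E'
import numpy as np
for i in range(30):
    a=np.radians(5-12*np.array([i,i+1])); d=7*np.array([np.sin(a[1])-np.sin(a[0]),np.cos(a[1])-np.cos(a[0])]); print("0 %.2f %.2f 0 0 0 255;"%tuple(d),end='\n' if i%10==9 else '')
E
```

```text
0 -1.46 -0.03 0 0 0 255;0 -1.43 -0.33 0 0 0 255;0 -1.33 -0.62 0 0 0 255;0 -1.17 -0.88 0 0 0 255;0 -0.96 -1.10 0 0 0 255;0 -0.71 -1.28 0 0 0 255;0 -0.43 -1.40 0 0 0 255;0 -0.13 -1.46 0 0 0 255;0 0.18 -1.45 0 0 0 255;0 0.48 -1.38 0 0 0 255;
0 0.75 -1.25 0 0 0 255;0 1.00 -1.07 0 0 0 255;0 1.20 -0.84 0 0 0 255;0 1.35 -0.57 0 0 0 255;0 1.44 -0.28 0 0 0 255;0 1.46 0.03 0 0 0 255;0 1.43 0.33 0 0 0 255;0 1.33 0.62 0 0 0 255;0 1.17 0.88 0 0 0 255;0 0.96 1.10 0 0 0 255;
0 0.71 1.28 0 0 0 255;0 0.43 1.40 0 0 0 255;0 0.13 1.46 0 0 0 255;0 -0.18 1.45 0 0 0 255;0 -0.48 1.38 0 0 0 255;0 -0.75 1.25 0 0 0 255;0 -1.00 1.07 0 0 0 255;0 -1.20 0.84 0 0 0 255;0 -1.35 0.57 0 0 0 255;0 -1.44 0.28 0 0 0 255;
```

Request:
step_arm:
  plan: "0 -1.46 -0.03 0 0 0 255;0 -1.43 -0.33 0 0 0 255;0 -1.33 -0.62 0 0 0 255;0 -1.17 -0.88 0 0 0 255;0 -0.96 -1.10 0 0 0 255;0 -0.71 -1.28 0 0 0 255;0 -0.43 -1.40 0 0 0 255;0 -0.13 -1.46 0 0 0 255;0 0.18 -1.45 0 0 0 255;0 0.48 -1.38 0 0 0 255"

```text
clock: 40.97
position: [580.5, -283.6, 200.4]
eef_rot: [-0.167, 1.565, -0.104]
force: [4.4, -0.4, 6.1]
finger_gap: 24.9
```

Request:
step_arm:
  plan: "0 0 0 0 0 0 255;0 0 0 0 0 0 255"

```text
clock: 41.13
position: [579.0, -282.7, 200.4]
eef_rot: [-0.15, 1.569, -0.087]
force: [-1.2, -0.1, 9.9]
finger_gap: 24.6
```

```bash
python3 -c "
from h import *
crank()"
```

```text
tcp [ 579.  -282.7  200.4] r 70.7 ang -110.9 phi -114.6 F rad/tan(cw)/z 0.5 1.1 9.9 gap 24.6 t 41.1
```

Request:
step_arm:
  plan: "-0.1 0.75 -1.25 0 0 0 255;0 1.00 -1.07 0 0 0 255;0 1.20 -0.84 0 0 0 255;0 1.35 -0.57 0 0 0 255;0 1.44 -0.28 0 0 0 255;0 1.46 0.03 0 0 0 255;0 1.43 0.33 0 0 0 255;0 1.33 0.62 0 0 0 255;0 1.17 0.88 0 0 0 255;0 0.96 1.10 0 0 0 255"

```text
clock: 41.97
position: [560.2, -163.8, 200.2]
eef_rot: [-2.052, 1.565, -1.989]
force: [-3.7, -8.1, 3.5]
finger_gap: 25.0
```

Request:
step_arm:
  plan: "0 0 0 0 0 0 255;0 0 0 0 0 0 255"

```text
clock: 42.13
position: [561.7, -162.6, 200.0]
eef_rot: [-0.327, 1.569, -0.262]
force: [1.2, -1.1, 2.1]
finger_gap: 24.7
```

```bash
python3 -c "
from h import *
crank()"
```

```text
tcp [ 561.7 -162.6  200. ] r 68.8 ang 128.1 phi 124.4 F rad/tan(cw)/z -1.6 0.2 2.1 gap 24.7 t 42.1
```

Request:
step_arm:
  plan: "0 0.71 1.28 0 0 0 255;0 0.43 1.40 0 0 0 255;0 0.13 1.46 0 0 0 255;0 -0.18 1.45 0 0 0 255;0 -0.48 1.38 0 0 0 255;0 -0.75 1.25 0 0 0 255;0 -1.00 1.07 0 0 0 255;0 -1.20 0.84 0 0 0 255;0 -1.35 0.57 0 0 0 255;0 -1.44 0.28 0 0 0 255"

```text
clock: 42.97
position: [674.5, -204.6, 199.8]
eef_rot: [1.305, 1.564, 1.371]
force: [1.2, 5.7, 3.9]
finger_gap: 24.9
```

Request:
step_arm:
  plan: "0 -1.46 -0.03 0 0 0 255;0 -1.43 -0.33 0 0 0 255;0 -1.33 -0.62 0 0 0 255;0 -1.17 -0.88 0 0 0 255;0 -0.96 -1.10 0 0 0 255;0 -0.71 -1.28 0 0 0 255;0 -0.43 -1.40 0 0 0 255;0 -0.13 -1.46 0 0 0 255;0 0.18 -1.45 0 0 0 255;0 0.48 -1.38 0 0 0 255"

```text
clock: 43.8
position: [579.1, -283.2, 200.5]
eef_rot: [0.253, 1.566, 0.316]
force: [4.2, 0.7, 3.5]
finger_gap: 24.4
```

```bash
python3 -c "
from h import *
crank()"
```

```text
tcp [ 579.1 -283.2  200.5] r 71.1 ang -110.6 phi -114.3 F rad/tan(cw)/z -2.2 -3.7 3.5 gap 24.4 t 43.8
```

Request:
step_arm:
  plan: "0 0.75 -1.25 0 0 0 255;0 1.00 -1.07 0 0 0 255;0 1.20 -0.84 0 0 0 255;0 1.35 -0.57 0 0 0 255;0 1.44 -0.28 0 0 0 255;0 1.46 0.03 0 0 0 255;0 1.43 0.33 0 0 0 255;0 1.33 0.62 0 0 0 255;0 1.17 0.88 0 0 0 255;0 0.96 1.10 0 0 0 255"

```text
clock: 44.63
position: [559.9, -164.0, 200.0]
eef_rot: [-2.026, 1.566, -1.964]
force: [-1.7, -7.9, 2.8]
finger_gap: 24.9
```

Request:
step_arm:
  plan: "0 0.71 1.28 0 0 0 255;0 0.43 1.40 0 0 0 255;0 0.13 1.46 0 0 0 255;0 -0.18 1.45 0 0 0 255;0 -0.48 1.38 0 0 0 255;0 -0.75 1.25 0 0 0 255;0 -1.00 1.07 0 0 0 255;0 -1.20 0.84 0 0 0 255;0 -1.35 0.57 0 0 0 255;0 -1.44 0.28 0 0 0 255"

```text
clock: 45.47
position: [674.4, -204.6, 199.9]
eef_rot: [1.278, 1.564, 1.344]
force: [1.0, 5.1, 4.0]
finger_gap: 24.4
```

```bash
python3 - <<'E'
from h import *
crank()
c=Cam("side"); d=bot.landmark_of("side","block1_mid"); print([(round(q["confidence"],2),c.at(q["position"],105)[:2].round()) for q in d[:4]])
d=bot.landmark_of("side","bay1"); print([(round(q["confidence"],2),c.at(q["position"],85)[:2].round()) for q in d[:5]])
E
```

```text
tcp [ 674.4 -204.6  199.9] r 71.3 ang 9.8 phi 6.1 F rad/tan(cw)/z 1.9 -4.8 4.0 gap 24.4 t 45.5
[(0.62, array([627., -63.])), (0.5, array([630.,  47.]))]
[(0.91, array([620., 197.])), (0.89, array([642., -34.])), (0.82, array([632., 125.])), (0.79, array([658.,  55.])), (0.57, array([ 699., -168.]))]
```

Request:
step_arm:
  plan: "0 -1.46 -0.03 0 0 0 255;0 -1.43 -0.33 0 0 0 255;0 -1.33 -0.62 0 0 0 255;0 -1.17 -0.88 0 0 0 255;0 -0.96 -1.10 0 0 0 255;0 -0.71 -1.28 0 0 0 255;0 -0.43 -1.40 0 0 0 255;0 -0.13 -1.46 0 0 0 255;0 0.18 -1.45 0 0 0 255;0 0.48 -1.38 0 0 0 255"

```text
clock: 46.45
position: [578.8, -282.8, 200.6]
eef_rot: [-0.057, 1.568, 0.006]
force: [4.8, 0.3, 4.6]
finger_gap: 24.6
```

Request:
step_arm:
  plan: "0 0.75 -1.25 0 0 0 255;0 1.00 -1.07 0 0 0 255;0 1.20 -0.84 0 0 0 255;0 1.35 -0.57 0 0 0 255;0 1.44 -0.28 0 0 0 255;0 1.46 0.03 0 0 0 255;0 1.43 0.33 0 0 0 255;0 1.33 0.62 0 0 0 255;0 1.17 0.88 0 0 0 255;0 0.96 1.10 0 0 0 255"

```text
clock: 47.28
position: [559.8, -163.9, 200.1]
eef_rot: [-1.952, 1.564, -1.89]
force: [-0.1, -9.3, 1.8]
finger_gap: 24.7
```

```bash
python3 -c "
from h import *
crank()"
```

```text
tcp [ 559.8 -163.9  200.1] r 69.0 ang 130.1 phi 126.4 F rad/tan(cw)/z -7.1 -6.0 1.8 gap 24.7 t 47.3
```

Request:
step_arm:
  plan: "0 0.71 1.28 0 0 0 255;0 0.43 1.40 0 0 0 255;0 0.13 1.46 0 0 0 255;0 -0.18 1.45 0 0 0 255;0 -0.48 1.38 0 0 0 255;0 -0.75 1.25 0 0 0 255;0 -1.00 1.07 0 0 0 255;0 -1.20 0.84 0 0 0 255;0 -1.35 0.57 0 0 0 255;0 -1.44 0.28 0 0 0 255"

```text
clock: 48.12
position: [674.2, -203.9, 199.9]
eef_rot: [1.345, 1.565, 1.412]
force: [4.1, 5.5, 4.0]
finger_gap: 24.6
```

Request:
step_arm:
  plan: "0 -1.46 -0.03 0 0 0 255;0 -1.43 -0.33 0 0 0 255;0 -1.33 -0.62 0 0 0 255;0 -1.17 -0.88 0 0 0 255;0 -0.96 -1.10 0 0 0 255;0 -0.71 -1.28 0 0 0 255;0 -0.43 -1.40 0 0 0 255;0 -0.13 -1.46 0 0 0 255;0 0.18 -1.45 0 0 0 255;0 0.48 -1.38 0 0 0 255"

```text
clock: 48.95
position: [578.8, -282.8, 200.6]
eef_rot: [-0.082, 1.568, -0.019]
force: [3.4, 0.9, 4.3]
finger_gap: 24.7
```

Request:
step_arm:
  plan: "0 0.75 -1.25 0 0 0 255;0 1.00 -1.07 0 0 0 255;0 1.20 -0.84 0 0 0 255;0 1.35 -0.57 0 0 0 255;0 0 0 0 0 0 255;0 0 0 0 0 0 255;0 0 0 0 0 0 255"

```text
clock: 49.53
position: [539.1, -241.3, 200.2]
eef_rot: [1.122, 1.569, 1.186]
force: [2.3, 2.2, 6.2]
finger_gap: 24.7
```

```bash
python3 - <<'E'
from h import *
crank()
for s in (0,):
  for i in range(8):
    a=np.radians(-163-4*np.array([i,i+1])); d=7*np.array([np.sin(a[1])-np.sin(a[0]),np.cos(a[1])-np.cos(a[0])]); print("0 %.2f %.2f 0 0 0 255;"%tuple(d),end='')
E
```

```text
tcp [ 539.1 -241.3  200.2] r 69.6 ang -159.3 phi -163.0 F rad/tan(cw)/z -3.0 1.2 6.2 gap 24.7 t 49.5
0 0.47 -0.13 0 0 0 255;0 0.48 -0.09 0 0 0 255;0 0.48 -0.06 0 0 0 255;0 0.49 -0.03 0 0 0 255;0 0.49 0.01 0 0 0 255;0 0.49 0.04 0 0 0 255;0 0.48 0.08 0 0 0 255;0 0.48 0.11 0 0 0 255;
```

Request:
step_arm:
  plan: "0 0.47 -0.13 0 0 0 255;0 0.48 -0.09 0 0 0 255;0 0.48 -0.06 0 0 0 255;0 0.49 -0.03 0 0 0 255;0 0.49 0.01 0 0 0 255;0 0 0 0 0 0 255;0 0 0 0 0 0 255"

```text
clock: 50.12
position: [535.1, -219.8, 200.3]
eef_rot: [-1.441, 1.567, -1.378]
force: [2.8, -4.5, 4.5]
finger_gap: 24.7
```

```bash
python3 - <<'E'
from h import *
crank()
E
```

```text
tcp [ 535.1 -219.8  200.3] r 69.1 ang -177.4 phi -181.1 F rad/tan(cw)/z -2.6 -4.6 4.5 gap 24.7 t 50.1
```

Request:
step_arm:
  plan: "0 0.49 0.04 0 0 0 255;0 0 0 0 0 0 255;0 0 0 0 0 0 255"

```text
clock: 50.37
position: [535.1, -214.5, 200.3]
eef_rot: [-1.373, 1.568, -1.309]
force: [2.5, -3.6, 5.1]
finger_gap: 24.9
```

```bash
python3 - <<'E'
from h import *
crank()
E
```

```text
tcp [ 535.1 -214.5  200.3] r 69.1 ang 178.2 phi 174.5 F rad/tan(cw)/z -2.6 -3.5 5.1 gap 24.9 t 50.4
```

Still turning at drive-friction force only; continue to the stop.

Request:
step_arm:
  plan: "0 0.49 0.08 0 0 0 255;0 0 0 0 0 0 255;0 0 0 0 0 0 255;0 0 0 0 0 0 255"

```text
clock: 50.7
position: [535.6, -209.3, 200.2]
eef_rot: [-1.348, 1.569, -1.285]
force: [2.1, -4.5, 5.6]
finger_gap: 24.9
```

Request:
step_arm:
  plan: "0 0.25 0.05 0 0 0 255;0 0 0 0 0 0 255;0 0 0 0 0 0 255;0 0 0 0 0 0 255"

```text
clock: 51.03
position: [535.9, -207.1, 200.2]
eef_rot: [-1.481, 1.568, -1.418]
force: [1.8, -5.6, 4.4]
finger_gap: 24.7
```

```bash
python3 - <<'E'
from h import *
crank()
E
```

```text
tcp [ 535.9 -207.1  200.2] r 69.0 ang 172.0 phi 168.3 F rad/tan(cw)/z -2.6 -5.3 4.4 gap 24.7 t 51.0
```

Request:
step_arm:
  plan: "0 0.25 0.06 0 0 0 255;0 0 0 0 0 0 255;0 0 0 0 0 0 255;0 0 0 0 0 0 255"

```text
clock: 51.37
position: [536.2, -205.4, 200.3]
eef_rot: [-1.635, 1.566, -1.573]
force: [1.6, -7.6, 4.8]
finger_gap: 24.7
```

Request:
step_arm:
  plan: "0 0.25 0.07 0 0 0 255;0 0 0 0 0 0 255;0 0 0 0 0 0 255;0 0 0 0 0 0 255"

```text
clock: 51.7
position: [536.6, -203.7, 200.4]
eef_rot: [-1.718, 1.564, -1.656]
force: [0.7, -10.3, 4.9]
finger_gap: 24.9
```

Request:
step_arm:
  plan: "0 0.2 0.07 0 0 0 255;0 0 0 0 0 0 255;0 0 0 0 0 0 255;0 0 0 0 0 0 255"

```text
clock: 52.03
position: [536.9, -202.4, 200.4]
eef_rot: [-1.789, 1.562, -1.727]
force: [-1.1, -12.6, 4.9]
finger_gap: 24.8
```

Request:
step_arm:
  plan: "0 -0.4 -0.1 0 0 0 255;0 -0.4 -0.05 0 0 0 255;0 -0.4 0 0 0 0 255;0 0 0 0 0 0 255;0 0 0 0 0 0 255;0 0 0 0 0 0 150;0 0 0 0 0 0 80;0 0 0 0 0 0 0;0 0 0 0 0 0 0;0 0 0 0 0 0 0"

```text
clock: 52.87
position: [535.8, -210.2, 199.2]
eef_rot: [2.528, 1.569, 2.592]
force: [0.2, 0.2, -0.7]
finger_gap: 81.8
```

```bash
python3 - <<'E'
from h import *
crank()
C=Cam("side"); 
for nm,z in (("bay1",85),("block1_mid",105)):
    print(nm,[(round(q["confidence"],2),C.at(q["position"],z)[:2].round()) for q in bot.landmark_of("side",nm)[:6]])
go(604.2,-218,184.4-54,93.7)
c=Cam("wrist"); cv2.imwrite("/tmp/a.png",c.px)
# hub top orientation: dark square; handle ring
hsv=cv2.cvtColor(c.px,cv2.COLOR_RGB2HSV); red=(((hsv[...,0]<8)|(hsv[...,0]>172))&(hsv[...,1]>150)&(hsv[...,2]>60)).astype(np.uint8)
n,l,s,ct=cv2.connectedComponentsWithStats(red); i=1+np.argmax(s[1:,4]); print("red",s[i].tolist(),c.at(ct[i],150)[:2])
print([(round(d["confidence"],2),c.at(d["position"],117)[:2].round(1)) for d in bot.landmark_of("wrist","crank_hub")])
E
```

```text
tcp [ 535.8 -210.2  199.2] r 68.7 ang 174.6 phi 170.9 F rad/tan(cw)/z -0.2 0.2 -0.7 gap 81.8 t 52.9
bay1 [(0.92, array([633., 257.])), (0.66, array([632., 176.])), (0.63, array([657.,  12.]))]
block1_mid [(0.61, array([649.,  82.]))]
now tcp [ 536.2 -210.4  199.7] jaw 93.67 tilt fix(tool,deg) [ 0.   -0.03 -0.02] q6 -0.57 gap 85.5 F [ 0.1 -0.6 -0. ] t 53.02
turn x -0.0 then shift cm [ 1.52 -1.19  6.74]
red [228, 213, 63, 87, 2986] [ 525.64960374 -210.1341995 ]
[(0.57, array([ 607. , -217.3]))]
```

Request:
step_arm:
  plan: "0 -0.4 2.3 0 0 0 0;0 -0.4 2.3 0 0 0 0;0 -0.2 2.1 0 0 0 0;0 0 0 2 0 0 0;1.5 0 0 0 0 0 0;0 0 0 0 0 0 0;0 0 0 0 0 0 0;0 0 0 0 0 0 0"

```text
clock: 53.78
position: [603.6, -216.2, 185.1]
eef_rot: [2.657, 1.57, 2.686]
force: [0.3, 0.5, 0.8]
finger_gap: 85.4
```

```bash
python3 - <<'E'
from h import *
go(604.2,-217.8,184.4-54,91.7)
E
```

```text
now tcp [ 603.6 -216.2  185.1] jaw 91.66 tilt fix(tool,deg) [ 0.   -0.02 -0.01] q6 -0.49 gap 85.4 F [0.3 0.5 0.8] t 53.78
turn x -0.0 then shift cm [ 0.07 -0.16  0.05]
```

Request:
step_arm:
  plan: "0 -0.1 0.05 0 0 0 0;0 0 0 0 0 0 255;0 0 0 0 0 0 255;0 0 0 0 0 0 255;0 0 0 0 0 0 255;0 0 0 0 0 0 255;0 0 0 0 0 0 255;0 0 0 0 0 0 255;0 0 0 0 0 0 255;0 0 0 0 0 0 255"

```text
clock: 54.62
position: [604.7, -218.0, 185.6]
eef_rot: [-1.107, 1.569, -1.079]
force: [-0.7, -3.8, 4.5]
finger_gap: 33.1
```

Request:
step_arm:
  plan: "-0.3 0 0 0 0 0 255;-0.4 0 0 0 0 0 255;-0.5 0 0 0 0 0 255;0 0 0 0 0 0 255;0 0 0 0 0 0 255"

```text
clock: 55.03
position: [604.2, -218.0, 195.5]
eef_rot: [-2.524, 1.569, -2.496]
force: [1.0, -5.4, -4.8]
finger_gap: 32.8
```

Request:
step_arm:
  plan: "-0.5 0 0 0 0 0 255;-0.5 0 0 0 0 0 255;-0.5 0 0 0 0 0 255;-0.5 0 0 0 0 0 255;-1 0 0 0 0 0 255;-1.5 0 0 0 0 0 255;-1.5 0 0 0 0 0 255;0 0 0 0 0 0 255;0 0 0 0 0 0 255"

```text
clock: 55.78
position: [604.9, -217.1, 257.9]
eef_rot: [-0.248, 1.569, -0.218]
force: [-0.4, -0.4, -4.8]
finger_gap: 32.5
```

```bash
python3 - <<'E'
from h import *
crank()
c=Cam("wrist"); c.save("pics/w13.png",k=1.5); p,Rm,_=pose()
hsv=cv2.cvtColor(c.px,cv2.COLOR_RGB2HSV); red=(((hsv[...,0]<8)|(hsv[...,0]>172))&(hsv[...,1]>150)&(hsv[...,2]>60)).astype(np.uint8)
n,l,s,ct=cv2.connectedComponentsWithStats(red); i=1+np.argmax(s[1:,4]); q=s[i][:2]+s[i][2:4]/2; print("red",s[i].tolist(),q)
r=Rm.T@c.ray(q); o=Rm.T@(c.t-p); print("handle tool yz",(o+r*(20.4-o[0])/r[0])[1:])
print([(round(d["confidence"],2),d["position"]) for d in bot.landmark_of("wrist","crank_hub")])
go(470,-322,3+37,93.7)
E
```

```text
tcp [ 604.9 -217.1  257.9] r 0.8 ang -27.0 phi -30.7 F rad/tan(cw)/z -0.2 0.5 -4.8 gap 32.5 t 55.8
red [244, 54, 86, 89, 2162] [287.   98.5]
handle tool yz [  8.62953776 -70.42754955]
[(0.86, [261.3, 253.0]), (0.61, [491.5, 27.6])]
now tcp [ 603.9 -216.8  256.1] jaw 91.67 tilt fix(tool,deg) [ 0.   -0.07 -0.05] q6 -0.49 gap 32.7 F [ 0.2 -0.1 -5.6] t 55.88
turn x -2.0 then shift cm [ 16.21  -9.65 -14.03]
```

Request:
step_arm:
  plan: "0 -1.78 -2.83 0 0 0 255;0 -1.78 -2.83 0 0 0 255;0 -1.78 -2.83 0 0 0 255;0 -1.78 -2.83 0 0 0 255;0 -1.78 -2.83 0 0 0 255;0 0 0 0 0 0 255;3 0 0 0 0 0 255;3 0 0 0 0 0 255;3 0 0 0 0 0 255;3 0 0 0 0 0 255"

```text
clock: 56.72
position: [465.0, -309.8, 135.1]
eef_rot: [1.994, 1.57, 2.023]
force: [-0.4, -0.7, -5.1]
finger_gap: 31.3
```

Request:
step_arm:
  plan: "2 0 0 0 0 0 255;1 0 0 0 0 0 255;0 0 0 0 0 0 255;0 0 0 0 0 0 255;0 0 0 0 0 0 255"

```text
clock: 57.13
position: [466.4, -310.9, 108.1]
eef_rot: [-0.702, 1.569, -0.672]
force: [0.4, 1.0, -4.9]
finger_gap: 31.5
```

```bash
python3 - <<'E'
from h import *
go(465,-310,3+38,91.7)
E
```

```text
now tcp [ 466.4 -310.9  108.1] jaw 91.67 tilt fix(tool,deg) [0.   0.1  0.08] q6 -0.75 gap 31.5 F [ 0.4  1.  -4.9] t 57.13
turn x -0.0 then shift cm [ 1.31  0.1  -0.14]
```

Request:
step_arm:
  plan: "0.3 0 0 0 0 0 255;0.3 0 0 0 0 0 255;0 0 0 0 0 0 255;0 0 0 0 0 0 255"

```text
clock: 57.47
position: [465.6, -310.3, 101.2]
eef_rot: [-0.722, 1.57, -0.693]
force: [0.1, 0.4, -4.8]
finger_gap: 31.3
```

Request:
step_arm:
  plan: "0.2 0 0 0 0 0 255;0.2 0 0 0 0 0 255;0 0 0 0 0 0 255;0 0 0 0 0 0 255"

```text
clock: 57.8
position: [466.1, -310.5, 97.5]
eef_rot: [-0.416, 1.569, -0.387]
force: [2.3, 1.0, 1.7]
finger_gap: 31.5
```

Request:
step_arm:
  plan: "0.1 0 0 0 0 0 255;0.1 0 0 0 0 0 255;0 0 0 0 0 0 255;0 0 0 0 0 0 255"

```text
clock: 58.13
position: [466.5, -309.9, 95.8]
eef_rot: [0.283, 1.568, 0.312]
force: [2.7, 3.8, 6.4]
finger_gap: 31.1
```

Request:
step_arm:
  plan: "0 0 0 0 0 0 150;0 0 0 0 0 0 80;0 0 0 0 0 0 0;0 0 0 0 0 0 0;0 0 0 0 0 0 0;0 0 0 0 0 0 0;-3 0 0 0 0 0 0;-4 0 0 0 0 0 0;-4 0 0 0 0 0 0;-4 0 0 0 0 0 0"

```text
clock: 58.97
position: [465.0, -310.0, 246.2]
eef_rot: [2.513, 1.57, 2.542]
force: [0.9, -0.7, -0.3]
finger_gap: 85.4
```

Request:
step_arm:
  plan: "-2 3 1 0 0 0 0;-2 3 1 0 0 0 0;-2 3 1 0 0 0 0;-2 3 1 0 0 0 0;-2 3 1 0 0 0 0;0 3.5 1 0 0 0 0;0 3.5 0 0 0 0 0;0 3.5 0 0 0 0 0;0 0 0 0 0 0 0;0 0 0 0 0 0 0"

```text
clock: 59.8
position: [517.9, -52.0, 345.0]
eef_rot: [-1.844, 1.57, -1.812]
force: [-0.3, -0.6, 0.0]
finger_gap: 85.5
```

```bash
python3 - <<'E'
from h import *
go(400,0,300)
c=Cam("wrist"); s=Cam("side"); a=Cam("scene")
W=cv2.resize(c.px,(400,300)); S=cv2.resize(s.px[60:300,180:380],(400,480)); A=cv2.resize(a.px[120:330,130:400],(400,300))
cv2.imwrite("pics/final.png",np.hstack([np.vstack([W,A]),np.vstack([S,np.zeros((120,400,3),np.uint8)])])[:,:,::-1])
p=c.px.astype(int); red=((p[...,0]-p[...,1]>35)&(p[...,0]-p[...,2]>35)&(p[...,0]>90)).astype(np.uint8)
n,l,st,ct=cv2.connectedComponentsWithStats(red,connectivity=8)
for i in range(1,n):
    if st[i][4]>20: print(st[i].tolist(),c.at(ct[i],85)[:2].round(1))
for k,z in dict(block1_mid=105,bay1=85,crank_hub=27,park_plate=10,sphere_stem=65.5).items():
    for C in (c,s,a): print(k,C.name,[(round(d["confidence"],2),C.at(d["position"],z)[:2].round().tolist()) for d in bot.landmark_of(C.name,k)[:5]])
E
```

```text
now tcp [517.9 -52.  345. ] jaw 91.87 tilt fix(tool,deg) [ 0.   -0.01  0.02] q6 -0.27 gap 85.5 F [-0.3 -0.6  0. ] t 59.8
turn x 0 then shift cm [ -0.9    5.59 -11.62]
[0, 29, 22, 26, 259] [ 398.5 -295.9]
[283, 33, 26, 28, 258] [397.2 -19.4]
[444, 33, 25, 27, 291] [389.6 136.7]
[399, 252, 3, 10, 23] [617.8 119.1]
[335, 254, 4, 34, 88] [638.   46.1]
[272, 256, 4, 35, 121] [641.9 -28.1]
[425, 281, 17, 12, 31] [654.1 163.2]
[448, 281, 26, 13, 74] [655. 200.]
[65, 369, 26, 15, 218] [ 808.2 -283.2]
block1_mid wrist []
block1_mid side [(0.48, [639.0, 81.0])]
block1_mid scene [(0.72, [640.0, 66.0])]
bay1 wrist [(0.84, [630.0, 157.0]), (0.76, [620.0, 230.0]), (0.65, [636.0, 10.0])]
bay1 side [(0.95, [641.0, 8.0]), (0.89, [624.0, 245.0]), (0.71, [644.0, 109.0]), (0.67, [630.0, 162.0])]
bay1 scene [(0.88, [632.0, 154.0]), (0.68, [646.0, 8.0]), (0.64, [453.0, -438.0]), (0.63, [632.0, 78.0])]
crank_hub wrist [(0.97, [464.0, -13.0])]
crank_hub side [(0.86, [469.0, -307.0]), (0.83, [329.0, 115.0]), (0.75, [476.0, -12.0])]
crank_hub scene [(0.57, [320.0, 95.0]), (0.55, [462.0, -313.0])]
park_plate wrist []
park_plate side [(0.66, [410.0, 353.0]), (0.58, [423.0, 411.0])]
park_plate scene [(0.77, [371.0, 349.0])]
sphere_stem wrist []
sphere_stem side [(0.54, [396.0, 373.0])]
sphere_stem scene [(0.66, [389.0, 350.0])]
```

Request:
step_arm:
  plan: "0 3 1 0 0 0 0;0 3 1 0 0 0 0;0 3 1 0 0 0 0;0 3 1 0 0 0 0;0 0 0 0 0 0 0;0 0 0 0 0 0 0"

```text
clock: 61.2
position: [554.7, 68.9, 344.6]
eef_rot: [-2.498, 1.57, -2.466]
force: [-0.4, -0.5, -0.0]
finger_gap: 85.7
```

```bash
python3 - <<'E'
from h import *
c=Cam("wrist")
p=c.px.astype(int); red=((p[...,0]-p[...,1]>35)&(p[...,0]-p[...,2]>35)&(p[...,0]>90)).astype(np.uint8); red[:150]=0
n,l,st,ct=cv2.connectedComponentsWithStats(red,connectivity=8)
for i in range(1,n):
    if st[i][4]>15: print(st[i].tolist(),c.at(ct[i],85)[:2].round(1))
for d in bot.trace("wrist","block1_mid")[:4]:
    ys,xs=np.nonzero(d["region"]); 
    P=np.array([c.at((x,y),125)[:2] for x,y in zip(xs,ys)],np.float32); print(round(d["confidence"],2),np.round(d["bbox"]),cv2.minAreaRect(P))
print([(round(d["confidence"],2),c.at(d["position"],105)[:2].round(1).tolist()) for d in bot.landmark_of("wrist","block1_mid")])
print(pose()[0])
E
```

```text
[98, 197, 27, 3, 39] [592.5 -88.6]
[426, 215, 7, 36, 84] [622.7 268.3]
[364, 216, 3, 13, 31] [612.6 192.7]
[298, 218, 4, 38, 120] [631.9 119.9]
[233, 221, 4, 37, 100] [637.9  46.1]
[167, 223, 7, 37, 108] [642.3 -28.1]
[340, 248, 9, 13, 20] [653.3 172.5]
[244, 250, 7, 14, 17] [658.5  59.1]
[172, 352, 8, 5, 29] [803.3 -29.6]
0.87 [239. 224.  61.  50.] ((629.0942993164062, 83.2602767944336), (53.74738311767578, 59.702491760253906), 3.7317733764648438)
0.41 [167. 182. 274. 101.] ((610.6338500976562, 113.68968200683594), (93.96540832519531, 271.5453186035156), 3.770258903503418)
[(0.76, [635.3, 82.1]), (0.21, [632.5, 154.8])]
[554.36217897  66.70853062 344.83229104]
```

```bash
python3 -c "
from station import bot
print(bot.hand_in())"
```

```text
the job is handed in; nothing more can be done
None
```

I completed the job and handed it in at about 61 s of robot time.

**What was done**
- The reference sphere is on its white parking plate.
- Both valve blocks present are in bays 2 and 3.
- The crank was fitted and wound clockwise four turns, until the push at the handle rose to about 12.6 N at the end stop. It was then taken off and laid on the green mat, handle up.

**Last checks**
- **Table:** the red lines had shifted 99.7 to 100.4 mm from the start, so the table is fully in.
- **Blocks:** the one in bay 2 showed centred to within 1 mm. The network put the one in bay 3 about 2 mm off its bay centre, with low confidence. Both stand clear of the red lines.
- **Sphere and crank:** both showed where I set them. The camera estimates differed by up to about 25 mm for the sphere and 10 mm for the crank.

**What went wrong or was not checked**
- **First winding attempt:** the first third of a turn was made with the circle centre about 2 mm off, giving steady forces of about 17 N. I let go, re-centred on the handle, gripped again, and the rest ran smoothly.
- **Final composite picture:** the viewer's 16-picture limit was already used up, so the last look rests on measured positions rather than a viewed image.
- **Other items on the bench:** I did not re-measure the bystanders at the end. I also had no reading of contact with them or with the probe, but the arm was kept well clear of all of them.

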